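Put the washed hand-exercise set to dry

TASK

Put the washed hand-exercise set away to dry: stack all the wooden slats on the cork board as an open crosswise tower, two slats to a layer, the first pair lying along and centred on the two black strips and each further pair laid squarely across the pair below, just as far apart and centred on the board (a single slat left over goes on top as one side of the next layer). Lower both rubber balls gently, without dropping them, to rest inside the deep blue pot, which is brittle and must stay upright. Leave everything else on the shelf where it is.

Things in the scene. Friction and masses are not known exactly. Their poses are not given: they have to be found in the camera images.
- board: fixed square cork board, 130 x 130 x 10 mm, lying on the shelf; origin at the centre of its underside. Two flat black painted strips run along its x axis, their centre lines 42 mm to either side of its centre (y = -42 and +42 mm)
- slat1: brown wooden slat, 140 x 28 x 15 mm, one of up to six alike (absent ones read None), about 40 g; origin at its centre, x along its length, z through its thickness
- slat2: brown wooden slat, 140 x 28 x 15 mm, one of up to six alike (absent ones read None), about 40 g; origin at its centre, x along its length, z through its thickness
- slat3: brown wooden slat, 140 x 28 x 15 mm, one of up to six alike (absent ones read None), about 40 g; origin at its centre, x along its length, z through its thickness
- slat4: brown wooden slat, 140 x 28 x 15 mm, one of up to six alike (absent ones read None), about 40 g; origin at its centre, x along its length, z through its thickness
- slat5: brown wooden slat, 140 x 28 x 15 mm, one of up to six alike (absent ones read None), about 40 g; origin at its centre, x along its length, z through its thickness
- slat6: brown wooden slat, 140 x 28 x 15 mm, one of up to six alike (absent ones read None), about 40 g; origin at its centre, x along its length, z through its thickness
- pot: deep blue stoneware pot, open at the top, round, 90 mm tall; outside diameter 148 mm at the foot and 170 mm at the rim, wall and floor 6 mm, about 0.75 kg, standing loose; origin at the centre of its underside
- ball1: orange rubber hand-exercise ball, 54 mm across, 48 mm tall (flattened on top and below), about 100 g; origin at the centre of its flat underside
- ball1_center (a point): middle of the orange ball, 24 mm above its underside
- ball2: green rubber hand-exercise ball, 54 mm across, 48 mm tall (flattened on top and below), about 100 g; origin at the centre of its flat underside
- ball2_center (a point): middle of the green ball, 24 mm above its underside
- ball_mat: fixed grey felt mat, 85 x 175 x 6 mm, on which the balls lie at the start; origin at the centre of its underside
- tin: ribbed aluminium pill tin, 62 mm across, 45 mm tall; not to be disturbed; origin at the centre of its underside
- egg_cup: white ceramic egg cup, 48 mm across, 60 mm tall; not to be disturbed; origin at the centre of its underside
- remote: black remote control, 45 x 150 x 19 mm; not to be disturbed; origin at the centre of its underside
- glasses_case: blue spectacle case, 60 x 155 x 35 mm; not to be disturbed; origin at the centre of its underside
- mug: white mug, 80 mm across, 90 mm tall; not to be disturbed; origin at the centre of its underside
Mind the look-alikes: they are no part of the job. What is shaped like the slat3 but green or red is not meant. What is shaped like the slat1 but white is not meant.

How it is judged:
By the outcome, as a careful person would: the job done as asked, in the order asked, and still so for the second after the job is handed in, with the robot touching nothing.
Of slat1, slat2, slat3, slat4, slat5, slat6 only 4 to 6 are there at a start; the rules pass over those that are not, and their reading is None.
At some moment in a run one of slat1, slat2, slat3, slat4, slat5, slat6 may be knocked a few centimetres aside while the robot is not near it.
It also fails if it takes over 210 s, if anything falls off the work surface, if the arm or the gripper's body presses on something with over 40 N, if the wrist force passes 120 N, or if a joint passes its speed limit or range.

ROBOT

A 6-joint arm with a two-finger parallel gripper is mounted at the origin on the work surface. World frame = base frame: x ahead of the robot, y to its left, z up, the work surface at z = 0. Lengths are in mm, angles in rad, forces in N, time in s.
With the tool pointing down it reaches from about 425 to 950 mm from the base axis. Payload 3.5 kg.
Tool frame: the origin (TCP) lies between the finger pads; the fingertips stand 14 mm ahead of it and the grasp point (between the pads) lies 5 mm behind it; z points along the fingers, y is the line along which they close (so a half turn about z gives the same grasp; the last joint's range is limited). The gripper opens to 85 mm and grips with 20 to 120 N. Pads are 22 mm wide; open, the fingers measure 114 mm over their backs; the gripper's body (76 mm by 85 mm) begins 54 mm behind the grasp point. The pads swing forward as they close: fully open they stand 13 mm farther back than shut.
Start: joints at [-1.391, 0.286, 1.577, -0, 1.279, -0.15], TCP at [218.624, -638.6, 245.325] pointing down, gripper open.
Joint ranges: [-2.77, 2.77], [-0.9, 2.22], [0.21, 2.48], [-1.53, 4.67], [0.24, 2.81], [-2.84, 2.84]. Speed limits (rad/s): [2.79, 2.79, 3.14, 3.14, 3.14, 3.14].

INTERFACE

Orientations are given as a unit quaternion [w, x, y, z].
In Python, from station import robot gives the robot as it stands.
- The arm moves only by the tool step_arm, never from a script. Its argument "commands" is a list of rows, each a list of 3 entries, a list of its own where there are three numbers: the shift along the tool's x, y, z scaled (see below), then the turn, a rotation vector about the tool's x, y, z scaled (see below), then the opening, from -1 (shut) to 1 (fully open). In form: [[[dx, dy, dz], [wx, wy, wz], hand], ...]. A call has 1 to 8 rows; each row shifts and turns the commanded pose from where the row before left it, along the tool's axes as they then stand; what a row does not reach is not made up. The controller multiplies each number of a shift by 30 mm and each number of a turn by 6 degrees. A row lasts 1/8 s, in which the tool goes at most 62.5 mm and 10.7 degrees, less where a joint would pass 70% of its speed; a pose out of reach is approached as far as the arm can. A call with a number of a shift or a turn outside -1 to 1 is refused whole. A call with a gripper value outside its range is refused whole. The fingers move at their own pace and stop on an object; "newtons" is the grip in N (left out, the last holds). Time passes only in rows, so rows that do not move let the fingers close. It gives the time, the measured TCP pose, the force, the opening and the grip force at its end, in the units of the state.
- robot.state(): the state, without advancing time (a new reading comes with each control period).
- robot.get_image(name): name is "side" or "top"; returns the picture (480x640x3 uint8, blue, green, red); there is no depth.
- robot.camera_params(name): a dict with "vfov" (degrees; the focal length in pixels is half the picture's height over the tangent of half this angle, whatever the lens; pixels are square), "cx", "cy" (the principal point, pixels), "eye" and "attitude" of the camera in the world. Camera axes: x right, y down, z forward; pixel columns grow to the right and rows downward; lengths in mm; the calibration is good to about 2 mm. A picture is of the moment at which its call begins. camera_params takes no time and is no camera call.
- robot.sign_off(): hands the job in; it is judged then, once.
The state is a dict: "clock": time; "joint_pos": joint angles; "qd": joint speeds; "joint_torque": joint torques, N m; "ee_pos": TCP position; "tcp_rot": TCP orientation; "force": force on the tool from outside, world axes, zero at the start; "wrist_torque": the same for the moment, N m; "opening": finger opening in mm; "grip_force": force on a finger pad.
Only numpy, scipy, OpenCV 4.12 (cv2) and the standard library are available. Lean on these libraries where they do the work, as an engineer would, in place of code of your own. Each camera call takes 0.05 s, during which the arm holds its last target. There are 200 camera calls.

## Working session

There is one attempt and no reset: what is moved stays moved. The work goes in short steps, Python scripts to look and compute and a tool call to move; the robot and the scene stay as the last step left them, time stands still between calls to the robot, and variables do not carry over. Pictures are saved under pics/ and viewed, at most 14 in all, crops included, and the job is handed in when it is done.

Besides the shell and the picture viewer there is one more tool, called after "Request:" as a command line: name --argument value ..., lists and objects as JSON in quotes. step_arm: Moves the arm, as the interface text tells. Shifts and turns lie within -1 to 1; 1 stands for 30 mm of shift or 6 degrees of turn. Its arguments: {"type":"object","properties":{"commands":{"type":"array"},"newtons":{"type":"number"}},"required":["commands"]}

```bash
mkdir -p pics; ls; python3 - <<'E'
from station import robot
import cv2
for n in("top","side"):
    cv2.imwrite(f"pics/{n}0.png",robot.get_image(n)); print(n,robot.camera_params(n))
print(robot.state())
E
```

```text
pics
top {'vfov': 55.23626165771411, 'cx': 327.78536854027067, 'cy': 232.7085183579965, 'eye': array([ 308.5349618 ,   -1.54745129, 1152.14754217]), 'attitude': array([-0.06362544,  0.70949651, -0.6991924 ,  0.06079877])}
side {'vfov': 50.863694151962505, 'cx': 317.63735868567676, 'cy': 237.88584690027844, 'eye': array([  97.38698311, -878.90858421, 1026.0503678 ]), 'attitude': array([-0.3828861 ,  0.90108516, -0.18820882,  0.07759642])}
{'clock': 0.1, 'joint_pos': array([-1.39096998e+00,  2.87106697e-01,  1.57804764e+00, -1.27970565e-05,
        1.27857540e+00, -1.49999499e-01]), 'qd': array([ 0.00068045, -0.00182201, -0.00360475,  0.00038636,  0.00054494,
        0.00033924]), 'joint_torque': array([ 8.06549124e-04, -4.07299411e+01, -2.93698382e+01, -1.56834440e-04,
        3.40408405e-03,  4.90888056e-06]), 'ee_pos': array([ 218.54110683, -638.04526655,  244.05647609]), 'tcp_rot': array([-1.06833596e-03,  9.86431787e-01,  1.64168169e-01, -2.20597099e-05]), 'force': array([-0.92400688,  0.19909448,  0.71326971]), 'wrist_torque': array([ 0.01206714,  0.03054615, -0.0342534 ]), 'grip_force': 0.0, 'opening': 85.11498556221599}
```

View pics/top0.png

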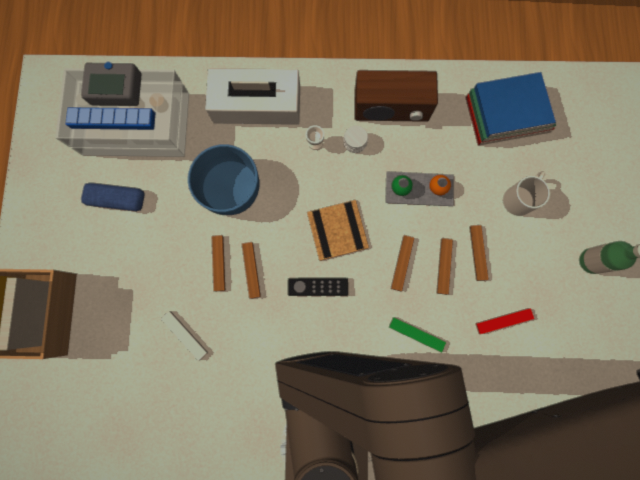

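View pics/side0.png

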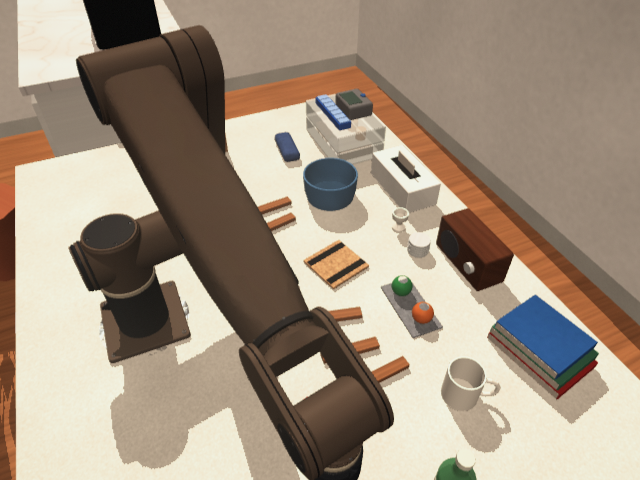

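Five brown slats are in the top view, at (219,263), (251,270), (402,263), (445,266) and (479,252). The white slat at (186,335), the green one at (417,334) and the red one at (505,321) are look-alikes. The board is at (338,230), the pot at (223,180), and the balls at (402,186) green and (440,185) orange. The arm may be hiding a sixth slat. The side view agrees.

```bash
cat > h.py <<'E'
from station import robot
import cv2, numpy as np, time
from scipy.spatial.transform import Rotation as Ro
def rot(q): return Ro.from_quat([q[1],q[2],q[3],q[0]])
def ray(c,uv,z):
    p=robot.camera_params(c); f=240/np.tan(np.radians(p['vfov']/2))
    d=rot(p['attitude']).apply([(uv[0]-p['cx'])/f,(uv[1]-p['cy'])/f,1]); e=p['eye']
    return (e+d*(z-e[2])/d[2])[:2]
def blobs(img,lo,hi,amin=100,close=0):
    m=cv2.inRange(cv2.cvtColor(img,cv2.COLOR_BGR2HSV),lo,hi)
    if close: m=cv2.morphologyEx(m,cv2.MORPH_CLOSE,np.ones((close,close)))
    n,l,s,c=cv2.connectedComponentsWithStats(m)
    return [(l==i).astype(np.uint8) for i in range(1,n) if s[i,4]>=amin]
def pose(cam,m,z):
    """centroid, long-axis angle (deg), length, width of a mask on plane z"""
    ys,xs=np.nonzero(m); P=np.array([ray(cam,(x,y),z) for x,y in zip(xs,ys)])
    c=P.mean(0); w,v=np.linalg.eigh(np.cov((P-c).T)); a=np.degrees(np.arctan2(v[1,1],v[0,1]))%180
    return c.round(1),round(a,1),np.sqrt(12*w[::-1]).round(0),(round(xs.mean()),round(ys.mean()))
def slats(img,z=7.5,amin=300):
    return [pose("top",m,z) for m in blobs(img,(5,110,60),(14,200,190),amin) if m.sum()<1100]
def yaw():   # tool y direction, deg in world, mod 180
    y=rot(robot.state()['tcp_rot']).as_matrix()[:,1]; return np.degrees(np.arctan2(y[1],y[0]))
def go(x,y,z,tooly=None):
    """shift in tool axes and turn (units of the rows) to reach a world TCP pose, tool down, fingers closing along tooly deg"""
    s=robot.state(); R=rot(s['tcp_rot']); d=np.array([x,y,z])-s['ee_pos']
    a=yaw()
    if tooly is None: tooly=a
    t=(tooly-a+90)%180-90; A=np.radians(a+t)
    yv=np.array([np.cos(A),np.sin(A),0]); zv=np.array([0,0,-1.]); T=Ro.from_matrix(np.c_[np.cross(yv,zv),yv,zv])
    print("clock",round(s['clock'],2),"at",s['ee_pos'].round(1),"tooly",round(a,1),"open",round(s['opening'],1),"j6",round(s['joint_pos'][5],2))
    print(" before-turn axes",(R.inv().apply(d)/30).round(2),"after-turn axes",(T.inv().apply(d)/30).round(2),"turn",(np.degrees((R.inv()*T).as_rotvec())/6).round(2))
E
python3 - <<'E'
from h import *
im=cv2.imread("pics/top0.png"); hs=cv2.cvtColor(im,cv2.COLOR_BGR2HSV)
for n,u,v in [("slat",219,263),("slat",251,270),("slat",445,266),("slat",479,252),("cork",330,215),("cork",350,245),("pot",195,180),("or",440,185),("gr",402,186),("case",112,196)]: print(n,hs[v-1:v+2,u-1:u+2].reshape(-1,3).mean(0).round())
for s in slats(im,amin=150): print(s)
E
```

```text
slat [ 13. 183. 132.]
slat [ 13. 183. 135.]
slat [ 13. 183. 137.]
slat [ 13. 182. 136.]
cork [ 15. 159. 164.]
cork [ 15. 159. 165.]
pot [103. 102.  49.]
or [11. 86. 92.]
gr [37. 53. 81.]
case [110. 107.  93.]Traceback (most recent call last):
  File "<stdin>", line 4, in <module>
  File "h.py", line 20, in slats
    return [pose("top",m,z) for m in blobs(img,(5,110,60),(14,200,190),amin) if m.sum()<1100]
            ~~~~^^^^^^^^^^^
  File "h.py", line 16, in pose
    ys,xs=np.nonzero(m); P=np.array([ray(cam,(x,y),z) for x,y in zip(xs,ys)])
                                     ~~~^^^^^^^^^^^^^
  File "h.py", line 6, in ray
    p=robot.camera_params(c); f=240/np.tan(np.radians(p['vfov']/2))
ValueError: time passes only in moves, steps and waits
```

```bash
python3 - <<'E'
s=open('h.py').read()
s=s.replace("def ray(","from functools import cache\n@cache\ndef cp(c): return robot.camera_params(c)\ndef ray(").replace("p=robot.camera_params(c); f","p=cp(c); f")
open('h.py','w').write(s)
E
python3 - <<'E'
from h import *
im=cv2.imread("pics/top0.png")
def sl(lo,hi,a,z,box=None,close=0):
    x=im.copy()
    if box: k=np.zeros_like(im); u0,v0,u1,v1=box; k[v0:v1,u0:u1]=im[v0:v1,u0:u1]; x=k
    return [(pose("top",m,z),int(m.sum())) for m in blobs(x,lo,hi,a,close)]
print("slats",*sl((8,150,70),(18,215,200),150,7.5,(0,225,640,350)),sep="\n")
print("board",*sl((10,110,90),(20,255,255),150,10,(295,190,385,270)),sep="\n")
print("strips",*sl((0,0,0),(180,255,60),60,10,(300,195,375,265)),sep="\n")
print("boardall",*sl((10,110,90),(20,255,255),400,5,(295,190,385,270),15),sep="\n")
print("pot",*sl((95,80,20),(115,255,255),500,90,(180,130,270,225),9),sep="\n")
print("green",*sl((40,120,40),(85,255,255),50,30,(380,165,465,210),5),sep="\n")
print("orange",*sl((3,150,90),(18,255,255),50,30,(380,165,465,210),5),sep="\n")
E
```

```text
slats
((array([496.8, -25.4]), np.float64(32.8), array([79., 62.]), (340, 239)), 751)
((array([ 466.9, -375.6]), np.float64(5.0), array([137.,  27.]), (479, 253)), 579)
((array([430.8, 278.2]), np.float64(5.1), array([137.,  26.]), (218, 263)), 556)
((array([ 438.1, -183.3]), np.float64(166.2), array([137.,  25.]), (402, 263)), 549)
((array([ 432. , -288.7]), np.float64(173.9), array([136.,  26.]), (445, 266)), 572)
((array([414.9, 195.5]), np.float64(10.6), array([137.,  25.]), (251, 270)), 553)
board
((array([534.3, -75.6]), np.float64(15.0), array([131.,  14.]), (360, 225)), 268)
((array([516.6, -10.7]), np.float64(14.7), array([130.,  96.]), (334, 231)), 1572)
strips
((array([513.1,  26.8]), np.float64(90.5), array([1635., 1245.]), (319, 240)), 301950)
((array([531.5, -60.4]), np.float64(15.4), array([122.,  16.]), (354, 226)), 289)
((array([509.3,  20.7]), np.float64(15.3), array([123.,  16.]), (321, 234)), 293)
boardall
((array([520.3, -20.2]), np.float64(110.3), array([129., 129.]), (338, 230)), 2526)
pot
((array([624.6, 256.3]), np.float64(37.7), array([154., 141.]), (224, 179)), 3788)
green
((array([ 631. , -179.4]), np.float64(80.2), array([49., 46.]), (401, 186)), 234)
orange
((array([ 634.3, -275.5]), np.float64(87.4), array([50., 48.]), (439, 185)), 270)
```

```bash
python3 - <<'E'
import cv2,numpy as np
im=cv2.imread("pics/top0.png")
a=cv2.resize(im[130:230,180:280],None,fx=4,fy=4); b=cv2.resize(im[160:260,380:480],None,fx=4,fy=4)
cv2.imwrite("pics/crop1.png",np.hstack([a,b]))
E
```

```text
(no output)
```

View pics/crop1.png

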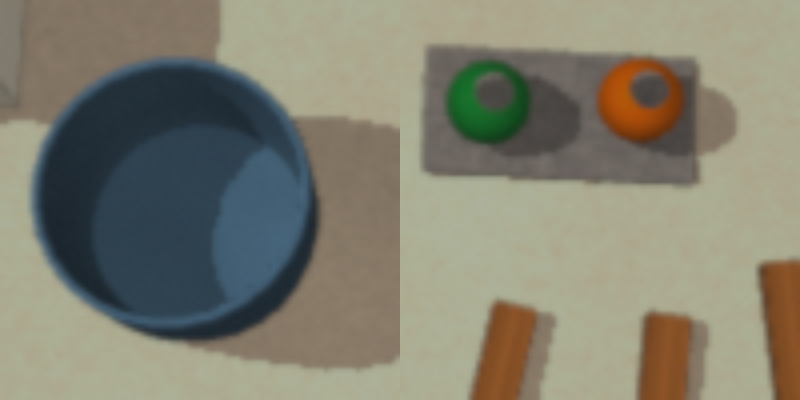

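Left half of the crop: the pot rim, centred at about full-image (223,178). Right half: the green ball at (402,185), the orange ball at (440,185), and the brown slats. The white, green and red sticks do not match the brown slats, so I rule them out. I start with the slat at (479,253).

```bash
python3 -c "
from h import *
go(466.9,-375.6,80,95)"
```

```text
clock 0.1 at [ 218.5 -638.   244.1] tooly -71.1 open 85.1 j6 -0.15
 before-turn axes [10.66 -5.58  5.48] after-turn axes [ 9.01 -7.99  5.47] turn [-0.02 -0.    2.32]
```

Request:
step_arm --commands '[[[0,0,0],[0,0,0.77],0.1],[[0,0,0],[0,0,0.77],0.1],[[0,0,0],[0,0,0.78],0.1],[[1,-0.9,0.5],[0,0,0],0.1],[[1,-0.9,0.5],[0,0,0],0.1],[[1,-0.9,0.5],[0,0,0],0.1],[[1,-0.9,0.5],[0,0,0],0.1],[[1,-0.9,0.5],[0,0,0],0.1]]' --newtons 40

```text
clock: 1.1
ee_pos: [357.0, -489.7, 169.3]
tcp_rot: [-0.0, 0.999, 0.043, -0.0]
force: [0.1, -0.3, -0.1]
opening: 46.9
grip_force: 0.0
```

Request:
step_arm --commands '[[[1,-0.9,0.5],[0,0,0],0.1],[[1,-0.9,0.5],[0,0,0],0.1],[[1,-0.9,0.5],[0,0,0],0.1],[[1,-0.8,0.5],[0,0,0],0.1],[[0,0,0.5],[0,0,0],0.1],[[0,0,0.5],[0,0,0],0.1],[[0,0,0],[0,0,0],0.1]]'

```text
clock: 1.98
ee_pos: [465.2, -376.0, 78.4]
tcp_rot: [-0.001, 0.999, 0.043, -0.001]
force: [-0.6, -0.6, -0.5]
opening: 46.9
grip_force: 0.0
```

```bash
python3 -c "
from h import *
go(466.9,-375.6,20,95)
im=robot.get_image('side'); cv2.imwrite('pics/s1.png',cv2.resize(im[250:450,230:480],None,fx=3,fy=3))"
```

```text
clock 1.98 at [ 465.2 -376.    78.4] tooly -85.1 open 46.9 j6 0.64
 before-turn axes [ 0.06 -0.    1.95] after-turn axes [ 0.06 -0.01  1.95] turn [-0.03  0.02 -0.02]
```

View pics/s1.png

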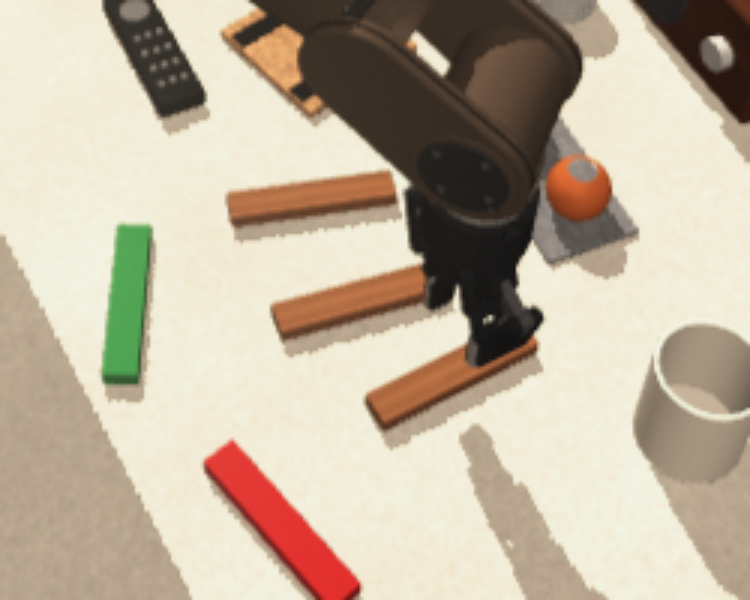

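The tool is squarely over the slat. I lower it gently to feel where the fingertips meet the shelf.

Request:
step_arm --commands '[[[0.06,0,0.6],[0,0,0],-0.1],[[0,0,0.6],[0,0,0],-0.1],[[0,0,0.5],[0,0,0],-0.1],[[0,0,0.15],[0,0,0],-0.1],[[0,0,0],[0,0,0],-0.1]]'

```text
clock: 2.65
ee_pos: [468.4, -375.7, 24.2]
tcp_rot: [-0.0, 0.999, 0.043, -0.0]
force: [-0.1, 0.6, 0.2]
opening: 38.3
grip_force: 0.0
```

Request:
step_arm --commands '[[[0,0,0.07],[0,0,0],-0.1],[[0,0,0],[0,0,0],-0.1]]'

```text
clock: 2.9
ee_pos: [468.9, -376.2, 23.2]
tcp_rot: [0.0, 0.999, 0.043, 0.0]
force: [-0.1, -0.2, -0.1]
opening: 38.5
grip_force: 0.0
```

Request:
step_arm --commands '[[[0,0,0.07],[0,0,0],-0.1],[[0,0,0],[0,0,0],-0.1]]'

```text
clock: 3.15
ee_pos: [468.6, -375.9, 20.6]
tcp_rot: [-0.0, 0.999, 0.043, -0.0]
force: [-0.6, 0.8, -0.2]
opening: 38.6
grip_force: 0.0
```

Request:
step_arm --commands '[[[0,0,0.05],[0,0,0],-0.1],[[0,0,0],[0,0,0],-0.1]]'

```text
clock: 3.4
ee_pos: [468.5, -375.8, 19.0]
tcp_rot: [-0.0, 0.999, 0.043, -0.0]
force: [-0.9, -0.5, 0.8]
opening: 38.2
grip_force: 0.0
```

Request:
step_arm --commands '[[[-0.05,0,0.06],[0,0,0],-0.1],[[0,0,0],[0,0,0],-0.1]]'

```text
clock: 3.65
ee_pos: [466.8, -375.9, 17.1]
tcp_rot: [-0.0, 0.999, 0.043, -0.0]
force: [-0.2, -0.5, -0.0]
opening: 38.7
grip_force: 0.0
```

Request:
step_arm --commands '[[[0,0,0.04],[0,0,0],-0.1],[[0,0,0],[0,0,0],-0.1]]'

```text
clock: 3.9
ee_pos: [467.1, -376.0, 16.0]
tcp_rot: [-0.0, 0.999, 0.043, -0.0]
force: [0.1, 0.3, 0.7]
opening: 38.1
grip_force: 0.0
```

Request:
step_arm --commands '[[[0,0,0],[0,0,0],-0.6],[[0,0,0],[0,0,0],-0.6],[[0,0,0],[0,0,0],-0.6]]'

```text
clock: 4.28
ee_pos: [467.2, -376.2, 16.3]
tcp_rot: [0.0, 0.999, 0.043, 0.0]
force: [1.0, 0.0, 1.2]
opening: 26.9
grip_force: 40.4
```

Request:
step_arm --commands '[[[0,0,-0.3],[0,0,0],-0.6],[[0,0,-1],[0,0,0],-0.6],[[0,0,-1],[0,0,0],-0.6],[[0,0,-0.7],[0,0,0],-0.6],[[0,0,0],[0,0,0],-0.6]]'

```text
clock: 4.9
ee_pos: [468.0, -377.1, 108.5]
tcp_rot: [0.002, 0.999, 0.043, 0.001]
force: [-0.2, -0.6, -0.8]
opening: 26.8
grip_force: 40.2
```

```bash
python3 -c "
from h import *
go(531.4,-60.5,60,105.2)"
```

```text
clock 4.9 at [ 468.  -377.1  108.5] tooly -85.0 open 26.8 j6 0.64
 before-turn axes [  3.02 -10.34   1.59] after-turn axes [ 4.81 -9.63  1.62] turn [ 0.04 -0.02 -1.7 ]
```

Request:
step_arm --commands '[[[0,0,0],[0,0,-0.85],-0.6],[[0,0,0],[0,0,-0.85],-0.6],[[0.5,-1,0],[0,0,0],-0.6],[[0.5,-1,0],[0,0,0],-0.6],[[0.5,-1,0],[0,0,0],-0.6],[[0.5,-1,0],[0,0,0],-0.6],[[0.5,-1,0],[0,0,0],-0.6],[[0.5,-1,0],[0,0,0],-0.6]]'

```text
clock: 5.9
ee_pos: [506.0, -177.2, 104.4]
tcp_rot: [-0.001, 0.991, 0.132, -0.001]
force: [0.5, -0.2, 0.1]
opening: 27.0
grip_force: 40.2
```

Request:
step_arm --commands '[[[0.5,-1,0],[0,0,0],-0.6],[[0.5,-1,0],[0,0,0],-0.6],[[0.5,-1,0],[0,0,0],-0.6],[[0.3,-0.6,0],[0,0,0],-0.6],[[0,0,0.8],[0,0,0],-0.6],[[0,0,0.8],[0,0,0],-0.6],[[0,0,0],[0,0,0],-0.6],[[0,0,0],[0,0,0],-0.6]]'

```text
clock: 6.9
ee_pos: [530.6, -60.4, 58.1]
tcp_rot: [-0.0, 0.991, 0.132, -0.0]
force: [-0.8, 0.2, -0.4]
opening: 27.0
grip_force: 40.2
```

```bash
python3 -c "
from h import *
go(531.4,-60.5,26,105.2)"
```

```text
clock 6.9 at [530.6 -60.4  58.1] tooly -74.8 open 27.0 j6 1.0
 before-turn axes [0.03 0.01 1.07] after-turn axes [0.03 0.01 1.07] turn [-0.    0.   -0.01]
```

Request:
step_arm --commands '[[[0.02,0,0.5],[0,0,0],-0.6],[[0,0,0.35],[0,0,0],-0.6],[[0,0,0.15],[0,0,0],-0.6],[[0,0,0],[0,0,0],-0.6],[[0,0,0.06],[0,0,0],-0.6],[[0,0,0],[0,0,0],-0.6]]'

```text
clock: 7.65
ee_pos: [531.4, -60.3, 26.5]
tcp_rot: [0.0, 0.991, 0.132, 0.0]
force: [0.1, -0.6, 0.1]
opening: 27.2
grip_force: 40.2
```

```bash
python3 -c "
from h import *
go(531.4,-60.5,26,105.2);print(robot.state()['force'])"
```

```text
clock 7.65 at [531.4 -60.3  26.5] tooly -74.8 open 27.2 j6 1.0
 before-turn axes [-0.    0.01  0.02] after-turn axes [-0.    0.01  0.02] turn [ 0. -0. -0.]
[ 0.06899779 -0.59962706  0.0563424 ]
```

Request:
step_arm --commands '[[[0,0,0.03],[0,0,0],-0.6],[[0,0,0],[0,0,0],-0.15],[[0,0,0],[0,0,0],-0.15],[[0,0,-0.4],[0,0,0],-0.15],[[0,0,-0.9],[0,0,0],-0.15],[[0,0,-0.6],[0,0,0],-0.1],[[0,0,0],[0,0,0],-0.1]]'

```text
clock: 8.52
ee_pos: [532.7, -60.7, 84.7]
tcp_rot: [0.001, 0.991, 0.132, 0.002]
force: [1.3, -0.7, -0.3]
opening: 38.5
grip_force: 0.0
```

```bash
cat > look.py <<'E'
from h import *
import sys
im=robot.get_image("top"); cv2.imwrite(sys.argv[1],im)
for m in blobs(im,(8,150,70),(18,215,200),100):
    p=pose("top",m,7.5)
    if m.sum()<1500 and p[3][1]>150 and p[3][0]>130: print(p,int(m.sum()))
E
python3 look.py pics/t2.png; python3 -c "
from h import *
go(432,-288.7,30,83.9)"
```

```text
(array([430.9, 278.3]), np.float64(5.2), array([137.,  26.]), (218, 263)) 556
(array([ 438.5, -183.3]), np.float64(166.2), array([137.,  25.]), (402, 263)) 552
(array([ 431.8, -288.7]), np.float64(173.8), array([136.,  26.]), (445, 266)) 571
(array([414.9, 195.5]), np.float64(10.5), array([137.,  25.]), (251, 270)) 551
clock 8.57 at [531.8 -60.4  83.3] tooly -74.8 open 38.2 j6 1.0
 before-turn axes [-5.2   6.47  1.78] after-turn axes [-2.5   7.92  1.78] turn [ 0.01 -0.02  3.55]
```

View pics/t2.png

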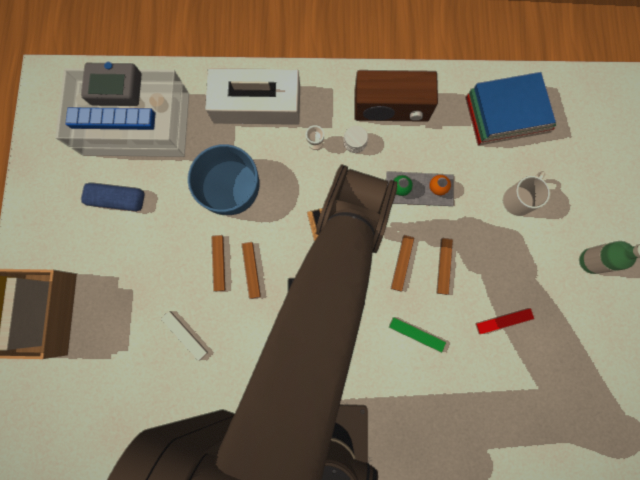

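Four slats remain to fetch, and the area the arm covered at the start is now visible and empty, so there are five in all. Next is the slat at (445,266).

Request:
step_arm --commands '[[[0,0,0],[0,0,0.9],-0.1],[[0,0,0],[0,0,0.9],-0.1],[[0,0,0],[0,0,0.9],-0.1],[[0,0,0],[0,0,0.85],-0.1],[[-0.3,0.95,0],[0,0,0],-0.1],[[-0.3,0.95,0],[0,0,0],-0.1],[[-0.3,0.95,0],[0,0,0],-0.1],[[-0.3,0.95,0],[0,0,0],-0.1]]'

```text
clock: 9.57
ee_pos: [482.0, -170.1, 81.1]
tcp_rot: [-0.001, 0.999, -0.053, -0.001]
force: [0.5, 0.7, -0.5]
opening: 38.5
grip_force: 0.0
```

Request:
step_arm --commands '[[[-0.3,0.95,0],[0,0,0],-0.1],[[-0.3,0.95,0],[0,0,0],-0.1],[[-0.3,0.95,0],[0,0,0],-0.1],[[-0.3,0.95,0.3],[0,0,0],-0.1],[[-0.1,0.3,0.5],[0,0,0],-0.1],[[0,0,0.5],[0,0,0],-0.1],[[0,0,0],[0,0,0],-0.1],[[0,0,0],[0,0,0],-0.1]]'

```text
clock: 10.58
ee_pos: [431.7, -287.0, 43.2]
tcp_rot: [-0.0, 0.999, -0.053, -0.0]
force: [0.1, -0.7, 0.7]
opening: 38.2
grip_force: 0.0
```

```bash
python3 -c "
from h import *
go(431.9,-288.7,16.3,83.9)"
```

```text
clock 10.57 at [ 431.7 -287.    43.2] tooly -96.1 open 38.2 j6 0.89
 before-turn axes [0.01 0.06 0.9 ] after-turn axes [0.01 0.05 0.9 ] turn [-0.    0.    0.01]
```

Request:
step_arm --commands '[[[0,0.05,0.4],[0,0,0],-0.1],[[0,0,0.35],[0,0,0],-0.1],[[0,0,0.15],[0,0,0],-0.1],[[0,0,0],[0,0,0],-0.1],[[0,0,0],[0,0,0],-0.6],[[0,0,0],[0,0,0],-0.6],[[0,0,0],[0,0,0],-0.6]]'

```text
clock: 11.45
ee_pos: [431.3, -289.5, 16.6]
tcp_rot: [0.0, 0.999, -0.053, 0.0]
force: [-0.6, -0.7, -0.6]
opening: 26.7
grip_force: 40.7
```

Request:
step_arm --commands '[[[0,0,-0.3],[0,0,0],-0.6],[[0,0,-1],[0,0,0],-0.6],[[0,0,-1],[0,0,0],-0.6],[[0,0,-0.7],[0,0,0],-0.6],[[0,0,0],[0,0,0],-0.6]]'

```text
clock: 12.08
ee_pos: [432.4, -290.5, 108.9]
tcp_rot: [0.002, 0.999, -0.053, 0.002]
force: [-0.3, 0.1, 0.0]
opening: 26.8
grip_force: 40.5
```

```bash
python3 -c "
from h import *
go(509.4,20.5,60,105.2)"
```

```text
clock 12.07 at [ 432.4 -290.5  108.9] tooly -96.1 open 26.8 j6 0.89
 before-turn axes [  1.44 -10.59   1.6 ] after-turn axes [ 5.19 -9.33  1.63] turn [ 0.04 -0.03 -3.55]
```

Request:
step_arm --commands '[[[0,0,0],[0,0,-0.9],-0.6],[[0,0,0],[0,0,-0.9],-0.6],[[0,0,0],[0,0,-0.9],-0.6],[[0,0,0],[0,0,-0.85],-0.6],[[0.52,-0.93,0],[0,0,0],-0.6],[[0.52,-0.93,0],[0,0,0],-0.6],[[0.52,-0.93,0],[0,0,0],-0.6],[[0.52,-0.93,0],[0,0,0],-0.6]]'

```text
clock: 13.08
ee_pos: [461.6, -164.0, 105.2]
tcp_rot: [-0.001, 0.991, 0.132, -0.001]
force: [-0.3, 0.0, -1.2]
opening: 27.0
grip_force: 40.5
```

Request:
step_arm --commands '[[[0.52,-0.93,0],[0,0,0],-0.6],[[0.52,-0.93,0],[0,0,0],-0.6],[[0.52,-0.93,0],[0,0,0],-0.6],[[0.52,-0.93,0],[0,0,0],-0.6],[[0.52,-0.93,0],[0,0,0],-0.6],[[0.52,-0.93,0.5],[0,0,0],-0.6],[[0,0,1],[0,0,0],-0.6],[[0,0,0],[0,0,0],-0.6]]'

```text
clock: 14.08
ee_pos: [505.7, 21.6, 58.1]
tcp_rot: [-0.001, 0.991, 0.132, -0.004]
force: [-0.1, 0.6, -0.0]
opening: 26.8
grip_force: 40.6
```

Request:
step_arm --commands '[[[0,0,0],[0,0,0],-0.6]]'

```text
clock: 14.2
ee_pos: [508.7, 20.5, 61.5]
tcp_rot: [-0.0, 0.991, 0.132, -0.0]
force: [0.1, 0.1, 0.4]
opening: 27.1
grip_force: 40.6
```

```bash
python3 -c "
from h import *
go(509.4,20.5,26,105.2)"
```

```text
clock 14.2 at [508.7  20.5  61.5] tooly -74.8 open 27.1 j6 1.15
 before-turn axes [0.02 0.01 1.18] after-turn axes [0.02 0.01 1.18] turn [-0.    0.   -0.01]
```

Request:
step_arm --commands '[[[0.02,0,0.5],[0,0,0],-0.6],[[0,0,0.45],[0,0,0],-0.6],[[0,0,0.15],[0,0,0],-0.6],[[0,0,0.07],[0,0,0],-0.6],[[0,0,0],[0,0,0],-0.6],[[0,0,0],[0,0,0],-0.6]]'

```text
clock: 14.95
ee_pos: [509.5, 20.8, 26.6]
tcp_rot: [0.0, 0.991, 0.132, 0.0]
force: [-1.4, -0.2, 3.2]
opening: 26.7
grip_force: 40.9
```

Request:
step_arm --commands '[[[0,0,0.02],[0,0,0],-0.6],[[0,0,0],[0,0,0],-0.15],[[0,0,0],[0,0,0],-0.15],[[0,0,-0.4],[0,0,0],-0.15],[[0,0,-0.9],[0,0,0],-0.15],[[0,0,-0.7],[0,0,0],-0.1],[[0,0,0],[0,0,0],-0.1]]'

```text
clock: 15.82
ee_pos: [511.1, 20.6, 88.2]
tcp_rot: [0.001, 0.991, 0.132, 0.003]
force: [0.4, -0.0, -0.0]
opening: 38.5
grip_force: 0.0
```

```bash
python3 look.py pics/t3.png; python3 -c "
from h import *
go(438.3,-183.3,30,76.2)"
```

```text
(array([513.2, -60.6]), np.float64(179.2), array([119.,  50.]), (353, 233)) 788
(array([431. , 278.3]), np.float64(5.2), array([137.,  26.]), (218, 263)) 555
(array([ 437.5, -183.1]), np.float64(166.2), array([137.,  25.]), (402, 263)) 544
(array([416.1, 196.1]), np.float64(10.1), array([134.,  25.]), (251, 270)) 537
clock 15.88 at [510.   20.8  86.8] tooly -74.8 open 38.0 j6 1.15
 before-turn axes [-4.09  5.94  1.89] after-turn axes [-0.7   7.18  1.89] turn [ 0.   -0.02  4.83]
```

Request:
step_arm --commands '[[[0,0,0],[0,0,0.97],-0.1],[[0,0,0],[0,0,0.97],-0.1],[[0,0,0],[0,0,0.97],-0.1],[[0,0,0],[0,0,0.97],-0.1],[[0,0,0],[0,0,0.95],-0.1],[[-0.1,0.9,0],[0,0,0],-0.1],[[-0.1,0.9,0],[0,0,0],-0.1],[[-0.1,0.9,0],[0,0,0],-0.1]]'

```text
clock: 16.88
ee_pos: [480.1, -56.0, 84.4]
tcp_rot: [-0.0, 0.993, -0.12, -0.001]
force: [0.7, 0.3, -0.1]
opening: 38.7
grip_force: 0.0
```

Request:
step_arm --commands '[[[-0.1,0.9,0],[0,0,0],-0.1],[[-0.1,0.9,0],[0,0,0],-0.1],[[-0.1,0.9,0],[0,0,0],-0.1],[[-0.1,0.9,0],[0,0,0],-0.1],[[0,0.9,0.5],[0,0,0],-0.1],[[0,0,0.9],[0,0,0],-0.1],[[0,0,0],[0,0,0],-0.1],[[0,0,0],[0,0,0],-0.1]]'

```text
clock: 17.88
ee_pos: [437.3, -183.6, 43.7]
tcp_rot: [-0.0, 0.993, -0.12, -0.0]
force: [0.1, 0.0, -0.0]
opening: 38.9
grip_force: 0.0
```

```bash
python3 -c "
from h import *
go(438.2,-183.3,16.3,76.2)"
```

```text
clock 17.88 at [ 437.3 -183.6   43.7] tooly -103.8 open 38.9 j6 1.2
 before-turn axes [ 0.03 -0.02  0.91] after-turn axes [ 0.03 -0.02  0.91] turn [-0.    0.01  0.  ]
```

```bash
python3 - <<'E'
s=open('h.py').read()
s=s.replace("t=(tooly-a+90)%180-90;","t=(tooly-a+90)%180-90; j=s['joint_pos']; dj=np.arctan2(y,x)-j[0]; t=min([t+k for k in(-180,0,180) if abs(j[5]+dj-np.radians(t+k))<2.5],key=abs);")
s=s.replace('(np.degrees((R.inv()*T).as_rotvec())/6).round(2))','(np.degrees((R.inv()*T).as_rotvec())/6).round(2),"t",round(t,1))')
open('h.py','w').write(s)
E
```

Request:
step_arm --commands '[[[0.02,-0.01,0.4],[0,0,0],-0.1],[[0,0,0.35],[0,0,0],-0.1],[[0,0,0.16],[0,0,0],-0.1],[[0,0,0],[0,0,0],-0.1],[[0,0,0],[0,0,0],-0.6],[[0,0,0],[0,0,0],-0.6],[[0,0,0],[0,0,0],-0.6]]'

```text
clock: 18.75
ee_pos: [438.2, -183.8, 16.6]
tcp_rot: [0.0, 0.993, -0.12, 0.0]
force: [-0.3, -0.9, 0.2]
opening: 26.9
grip_force: 40.2
```

Request:
step_arm --commands '[[[0,0,-0.3],[0,0,0],-0.6],[[0,0,-1],[0,0,0],-0.6],[[0,0,-1],[0,0,0],-0.6],[[0,0,-1],[0,0,0],-0.6],[[0,0,0],[0,0,0],-0.6],[[0,0,0],[0,0,0],-0.6]]'

```text
clock: 19.5
ee_pos: [437.6, -183.4, 114.9]
tcp_rot: [-0.0, 0.993, -0.12, -0.0]
force: [0.1, -0.3, -0.5]
opening: 26.9
grip_force: 40.1
```

```bash
python3 -c "
from h import *
go(560.9,-9,70,15.2)"
```

```text
clock 19.5 at [ 437.6 -183.4  114.9] tooly -103.8 open 26.9 j6 1.2
 before-turn axes [ 2.61 -6.63  1.5 ] after-turn axes [4.53 5.49 1.5 ] turn [-1.000e-02  0.000e+00 -1.983e+01] t 119.0
```

Request:
step_arm --commands '[[[0,0,0],[0,0,-1],-0.6],[[0,0,0],[0,0,-1],-0.6],[[0,0,0],[0,0,-1],-0.6],[[0,0,0],[0,0,-1],-0.6],[[0,0,0],[0,0,-1],-0.6],[[0,0,0],[0,0,-1],-0.6],[[0,0,0],[0,0,-1],-0.6],[[0,0,0],[0,0,-1],-0.6]]'

```text
clock: 20.5
ee_pos: [436.9, -183.0, 113.5]
tcp_rot: [-0.002, 0.955, 0.296, -0.001]
force: [-0.5, 0.6, -0.4]
opening: 27.1
grip_force: 40.1
```

Request:
step_arm --commands '[[[0,0,0],[0,0,-1],-0.6],[[0,0,0],[0,0,-1],-0.6],[[0,0,0],[0,0,-1],-0.6],[[0,0,0],[0,0,-1],-0.6],[[0,0,0],[0,0,-1],-0.6],[[0,0,0],[0,0,-1],-0.6],[[0,0,0],[0,0,-1],-0.6],[[0,0,0],[0,0,-1],-0.6]]'

```text
clock: 21.5
ee_pos: [437.0, -183.0, 113.4]
tcp_rot: [-0.002, 0.752, 0.659, -0.0]
force: [0.5, -0.0, 0.0]
opening: 27.1
grip_force: 40.1
```

Request:
step_arm --commands '[[[0,0,0],[0,0,-1],-0.6],[[0,0,0],[0,0,-1],-0.6],[[0,0,0],[0,0,-1],-0.6],[[0,0,0],[0,0,-0.83],-0.6],[[0.75,0.9,0],[0,0,0],-0.6],[[0.75,0.9,0],[0,0,0],-0.6],[[0.75,0.9,0],[0,0,0],-0.6],[[0.75,0.9,0],[0,0,0],-0.6]]'

```text
clock: 22.5
ee_pos: [518.1, -67.3, 113.4]
tcp_rot: [-0.002, 0.608, 0.794, -0.001]
force: [1.3, 0.3, -0.8]
opening: 26.6
grip_force: 40.1
```

Request:
step_arm --commands '[[[0.75,0.9,0],[0,0,0],-0.6],[[0.75,0.9,0.3],[0,0,0],-0.6],[[0,0.1,0.6],[0,0,0],-0.6],[[0,0,0.6],[0,0,0],-0.6],[[0,0,0],[0,0,0],-0.6],[[0,0,0],[0,0,0],-0.6]]'

```text
clock: 23.25
ee_pos: [561.6, -11.0, 70.2]
tcp_rot: [-0.0, 0.608, 0.794, -0.0]
force: [-0.2, -0.3, 0.2]
opening: 26.8
grip_force: 40.1
```

```bash
python3 -c "
from h import *
go(560.9,-9,41.3,15.2)"; python3 look.py pics/t4.png
```

```text
clock 23.25 at [561.6 -11.   70.2] tooly 15.1 open 26.8 j6 -0.46
 before-turn axes [ 0.07 -0.    0.96] after-turn axes [ 0.07 -0.    0.96] turn [-0.01 -0.   -0.02] t 0.1
(array([495.5, -70.3]), np.float64(170.9), array([69., 39.]), (357, 240)) 377
(array([430.9, 278.3]), np.float64(5.1), array([137.,  26.]), (218, 263)) 558
(array([414.7, 195.4]), np.float64(10.6), array([137.,  25.]), (251, 270)) 550
```

Request:
step_arm --commands '[[[0.05,0,0.5],[0,0,0],-0.6],[[0,0,0.28],[0,0,0],-0.6],[[0,0,0.1],[0,0,0],-0.6],[[0,0,0],[0,0,0],-0.6],[[0,0,0.05],[0,0,0],-0.6],[[0,0,0],[0,0,0],-0.6]]'

```text
clock: 24.05
ee_pos: [561.8, -8.8, 42.7]
tcp_rot: [0.0, 0.608, 0.794, 0.0]
force: [0.5, -0.5, -0.7]
opening: 26.5
grip_force: 40.1
```

```bash
python3 -c "
from h import *
go(560.9,-9,41.3,15.2);print(robot.state()['force'])"
```

```text
clock 24.05 at [561.8  -8.8  42.7] tooly 15.2 open 26.5 j6 -0.46
 before-turn axes [ 0.   -0.03  0.05] after-turn axes [ 0.   -0.03  0.05] turn [ 0.  0. -0.] t 0.0
[ 0.507484   -0.50040305 -0.71236568]
```

Request:
step_arm --commands '[[[0,-0.03,0.03],[0,0,0],-0.6],[[0,0,0.02],[0,0,0],-0.6],[[0,0,0],[0,0,0],-0.6]]'

```text
clock: 24.42
ee_pos: [560.8, -9.1, 41.6]
tcp_rot: [-0.0, 0.608, 0.794, -0.0]
force: [-2.9, 0.5, 4.6]
opening: 26.9
grip_force: 40.7
```

Request:
step_arm --commands '[[[0,0,0],[0,0,0],-0.15],[[0,0,0],[0,0,0],-0.15],[[0,0,-0.4],[0,0,0],-0.15],[[0,0,-0.9],[0,0,0],-0.15],[[0,0,-0.6],[0,0,0],-0.1],[[0,0,0],[0,0,0],-0.1]]'

```text
clock: 25.18
ee_pos: [562.2, -9.3, 100.4]
tcp_rot: [0.002, 0.608, 0.794, 0.001]
force: [0.2, -0.5, 0.5]
opening: 38.6
grip_force: 0.0
```

```bash
python3 -c "
from h import *
go(414.8,195.5,30,100.5)"
```

```text
clock 25.18 at [562.2  -9.3 100.4] tooly 15.2 open 38.6 j6 -0.46
 before-turn axes [ 7.88 -2.97  2.32] after-turn axes [3.59 7.61 2.35] turn [  0.02   0.05 -14.22] t 85.3
```

Request:
step_arm --commands '[[[0,0,0],[0,0,-0.95],-0.1],[[0,0,0],[0,0,-0.95],-0.1],[[0,0,0],[0,0,-0.95],-0.1],[[0,0,0],[0,0,-0.95],-0.1],[[0,0,0],[0,0,-0.95],-0.1],[[0,0,0],[0,0,-0.95],-0.1],[[0,0,0],[0,0,-0.95],-0.1],[[0,0,0],[0,0,-0.95],-0.1]]'

```text
clock: 26.18
ee_pos: [559.9, -8.9, 96.9]
tcp_rot: [-0.001, 0.251, 0.968, -0.0]
force: [0.3, 0.6, 0.1]
opening: 38.1
grip_force: 0.0
```

Request:
step_arm --commands '[[[0,0,0],[0,0,-0.95],-0.1],[[0,0,0],[0,0,-0.95],-0.1],[[0,0,0],[0,0,-0.95],-0.1],[[0,0,0],[0,0,-0.95],-0.1],[[0,0,0],[0,0,-0.95],-0.1],[[0,0,0],[0,0,-0.95],-0.1],[[0,0,0],[0,0,-0.92],-0.1],[[0.45,0.95,0],[0,0,0],-0.1]]'

```text
clock: 27.18
ee_pos: [542.6, 15.7, 97.4]
tcp_rot: [-0.0, -0.091, 0.996, -0.0]
force: [-0.1, 0.3, 0.0]
opening: 38.8
grip_force: 0.0
```

Request:
step_arm --commands '[[[0.45,0.95,0],[0,0,0],-0.1],[[0.45,0.95,0],[0,0,0],-0.1],[[0.45,0.95,0],[0,0,0],-0.1],[[0.45,0.95,0],[0,0,0],-0.1],[[0.45,0.95,0],[0,0,0],-0.1],[[0.45,0.95,0],[0,0,0],-0.1],[[0.45,0.95,0.5],[0,0,0],-0.1],[[0,0,0.8],[0,0,0],-0.1]]'

```text
clock: 28.18
ee_pos: [411.7, 196.8, 58.5]
tcp_rot: [0.0, -0.093, 0.996, 0.0]
force: [0.8, -0.1, 0.4]
opening: 38.6
grip_force: 0.0
```

Request:
step_arm --commands '[[[0,0,0.6],[0,0,0],-0.1],[[0,0,0],[0,0,0],-0.1],[[0,0,0],[0,0,0],-0.1]]'

```text
clock: 28.55
ee_pos: [413.1, 195.5, 41.2]
tcp_rot: [0.0, -0.091, 0.996, 0.0]
force: [0.5, -0.5, 0.8]
opening: 38.5
grip_force: 0.0
```

```bash
python3 look.py pics/t5.png; python3 -c "
from h import *
go(414.8,195.5,16.3,100.5)
im=cv2.imread('pics/t5.png'); cv2.imwrite('pics/c5.png',np.hstack([cv2.resize(im[185:285,290:390],None,fx=4,fy=4),cv2.resize(robot.get_image('side')[200:300,280:380],None,fx=4,fy=4)]))"
```

```text
clock 28.6 at [413.5 195.5  41.6] tooly 100.5 open 38.6 j6 -1.53
 before-turn axes [-0.04 -0.01  0.84] after-turn axes [-0.04 -0.01  0.84] turn [ 0.    0.01 -0.  ] t 0.0
```

View pics/c5.png

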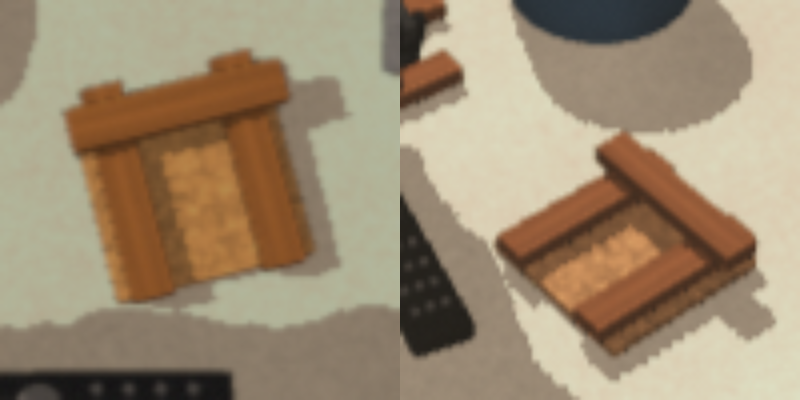

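The crop shows the first pair along the strips with the third slat across it, and no black is left uncovered. The right-hand margin looks thinner than the left, so I measure profiles across the pair.

```bash
python3 - <<'E'
from h import *
p=cp('top'); f=240/np.tan(np.radians(p['vfov']/2)); Rm=rot(p['attitude'])
def px(P):
    c=Rm.inv().apply(np.array(P)-p['eye']); return c[0]/c[2]*f+p['cx'],c[1]/c[2]*f+p['cy']
th=np.radians(15.2); ex=np.array([np.cos(th),np.sin(th)]); ey=np.array([-ex[1],ex[0]]); c=np.array([520.4,-20])
ims=[cv2.imread(f'pics/{n}.png') for n in('top0','t5')]
hs=[cv2.cvtColor(i,cv2.COLOR_BGR2HSV).astype(np.float32) for i in ims]
for z,h in((10,hs[0]),(25,hs[1])):
    Y=np.arange(-76,77,4); out=0
    for X in(-40,-30,-20,-10):
        uv=np.array([px([*(c+X*ex+y*ey),z]) for y in Y],np.float32)
        out=out+cv2.remap(h,uv[:,:1],uv[:,1:],cv2.INTER_LINEAR)[:,0]/4
    print(z); print(*[f"{y}:{a[0]:.0f},{a[1]:.0f},{a[2]:.0f}" for y,a in zip(Y,out)])
E
```

```text
10
-76:30,40,170 -72:21,52,146 -68:16,64,131 -64:15,115,134 -60:15,157,160 -56:15,158,163 -52:15,147,119 -48:16,60,37 -44:25,25,28 -40:13,21,29 -36:11,55,35 -32:14,148,103 -28:15,159,161 -24:15,159,167 -20:15,157,168 -16:15,158,166 -12:15,159,159 -8:15,159,161 -4:15,159,166 0:15,159,166 4:15,157,168 8:15,158,164 12:15,159,161 16:15,159,165 20:15,159,166 24:15,159,164 28:15,158,161 32:15,147,115 36:12,63,39 40:37,19,28 44:26,14,29 48:17,45,34 52:14,140,103 56:15,159,163 60:15,158,162 64:16,120,159 68:26,48,167 72:29,40,173 76:27,43,174
25
-76:21,52,150 -72:16,61,136 -68:16,61,137 -64:16,74,128 -60:15,146,115 -56:14,166,113 -52:13,182,134 -48:13,181,133 -44:13,183,140 -40:13,182,142 -36:13,182,134 -32:13,182,131 -28:14,172,134 -24:15,159,168 -20:15,158,172 -16:15,158,173 -12:15,159,169 -8:15,159,169 -4:15,159,172 0:15,159,172 4:15,157,173 8:15,158,169 12:15,159,162 16:15,158,135 20:15,156,116 24:15,155,118 28:14,167,119 32:13,182,133 36:13,181,134 40:13,183,139 44:13,183,142 48:13,183,134 52:13,181,134 56:14,169,149 60:15,157,164 64:16,118,167 68:26,49,175 72:29,41,179 76:27,43,179
```

Both first-layer slats measure ±42 mm and are centred, so I carry on.

Request:
step_arm --commands '[[[-0.03,-0.01,0.4],[0,0,0],-0.1],[[0,0,0.3],[0,0,0],-0.1],[[0,0,0.14],[0,0,0],-0.1],[[0,0,0],[0,0,0],-0.1],[[0,0,0],[0,0,0],-0.6],[[0,0,0],[0,0,0],-0.6],[[0,0,0],[0,0,0],-0.6]]'

```text
clock: 29.52
ee_pos: [414.0, 195.4, 16.0]
tcp_rot: [0.0, -0.091, 0.996, 0.0]
force: [-0.1, 0.7, -0.7]
opening: 27.0
grip_force: 39.9
```

Request:
step_arm --commands '[[[0,0,-0.3],[0,0,0],-0.6],[[0,0,-1],[0,0,0],-0.6],[[0,0,-1],[0,0,0],-0.6],[[0,0,-1],[0,0,0],-0.6],[[0,0,0],[0,0,0],-0.6],[[0,0,0],[0,0,0],-0.6]]'

```text
clock: 30.28
ee_pos: [413.4, 195.2, 114.3]
tcp_rot: [-0.0, -0.091, 0.996, -0.0]
force: [-1.3, -0.3, 0.4]
opening: 26.7
grip_force: 39.8
```

```bash
python3 -c "
from h import *
go(479.9,-31,70,15.2)"
```

```text
clock 30.27 at [413.4 195.2 114.3] tooly 100.5 open 26.7 j6 -1.54
 before-turn axes [-0.81 -7.82  1.48] after-turn axes [-7.86  0.16  1.48] turn [-1.000e-02 -1.000e-02  1.422e+01] t -85.3
```

Request:
step_arm --commands '[[[0,0,0],[0,0,0.95],-0.6],[[0,0,0],[0,0,0.95],-0.6],[[0,0,0],[0,0,0.95],-0.6],[[0,0,0],[0,0,0.95],-0.6],[[0,0,0],[0,0,0.95],-0.6],[[0,0,0],[0,0,0.95],-0.6],[[0,0,0],[0,0,0.95],-0.6],[[0,0,0],[0,0,0.95],-0.6]]'

```text
clock: 31.28
ee_pos: [412.6, 195.1, 112.9]
tcp_rot: [-0.002, 0.303, 0.953, -0.001]
force: [0.0, -0.7, -0.8]
opening: 26.8
grip_force: 39.8
```

Request:
step_arm --commands '[[[0,0,0],[0,0,0.95],-0.6],[[0,0,0],[0,0,0.95],-0.6],[[0,0,0],[0,0,0.95],-0.6],[[0,0,0],[0,0,0.95],-0.6],[[0,0,0],[0,0,0.95],-0.6],[[0,0,0],[0,0,0.95],-0.6],[[0,0,0],[0,0,0.92],-0.6],[[-0.95,0.02,0],[0,0,0],-0.6]]'

```text
clock: 32.28
ee_pos: [420.4, 168.3, 112.9]
tcp_rot: [-0.001, 0.607, 0.795, -0.001]
force: [-0.4, 0.3, -0.2]
opening: 26.8
grip_force: 39.8
```

Request:
step_arm --commands '[[[-0.95,0.02,0],[0,0,0],-0.6],[[-0.95,0.02,0],[0,0,0],-0.6],[[-0.95,0.02,0],[0,0,0],-0.6],[[-0.95,0.02,0],[0,0,0],-0.6],[[-0.95,0.02,0],[0,0,0],-0.6],[[-0.95,0.02,0],[0,0,0],-0.6],[[-0.95,0.02,0.5],[0,0,0],-0.6],[[-0.25,0,0.9],[0,0,0],-0.6]]'

```text
clock: 33.28
ee_pos: [480.7, -32.2, 71.9]
tcp_rot: [0.0, 0.608, 0.794, 0.0]
force: [-0.2, 0.3, -1.0]
opening: 26.9
grip_force: 39.8
```

Request:
step_arm --commands '[[[0,0,0],[0,0,0],-0.6],[[0,0,0],[0,0,0],-0.6]]'

```text
clock: 33.52
ee_pos: [479.7, -30.3, 72.4]
tcp_rot: [-0.001, 0.607, 0.794, -0.0]
force: [-0.1, -0.0, -0.5]
opening: 27.0
grip_force: 39.8
```

```bash
python3 -c "
from h import *
go(479.9,-31,41.4,15.2)"
```

```text
clock 33.52 at [479.7 -30.3  72.4] tooly 15.2 open 27.0 j6 -0.54
 before-turn axes [-0.03  0.    1.03] after-turn axes [-0.03 -0.    1.03] turn [-0.01 -0.01 -0.  ] t 0.0
```

Request:
step_arm --commands '[[[-0.03,0,0.5],[0,0,0],-0.6],[[0,0,0.3],[0,0,0],-0.6],[[0,0,0.1],[0,0,0],-0.6],[[0,0,0.06],[0,0,0],-0.6],[[0,0,0],[0,0,0],-0.6],[[0,0,0],[0,0,0],-0.6]]'

```text
clock: 34.28
ee_pos: [480.7, -31.6, 44.3]
tcp_rot: [0.0, 0.608, 0.794, 0.0]
force: [-0.7, -0.3, -0.3]
opening: 27.1
grip_force: 39.8
```

```bash
python3 -c "
from h import *
go(479.9,-31,41.3,15.2)"
```

```text
clock 34.27 at [480.7 -31.6  44.3] tooly 15.2 open 27.1 j6 -0.54
 before-turn axes [ 0.03 -0.02  0.1 ] after-turn axes [ 0.03 -0.02  0.1 ] turn [ 0.01  0.   -0.  ] t 0.0
```

Request:
step_arm --commands '[[[0.02,-0.02,0.05],[0,0,0],-0.6],[[0,0,0.03],[0,0,0],-0.6],[[0,0,0.02],[0,0,0],-0.6],[[0,0,0],[0,0,0],-0.6]]'

```text
clock: 34.78
ee_pos: [479.7, -31.1, 41.0]
tcp_rot: [-0.0, 0.608, 0.794, -0.0]
force: [0.2, 0.4, -0.3]
opening: 27.2
grip_force: 39.9
```

Request:
step_arm --commands '[[[0,0,0],[0,0,0],-0.15],[[0,0,0],[0,0,0],-0.15],[[0,0,-0.4],[0,0,0],-0.15],[[0,0,-0.9],[0,0,0],-0.15],[[0,0,-0.6],[0,0,0],-0.1],[[0,0,0],[0,0,0],-0.1]]'

```text
clock: 35.52
ee_pos: [481.3, -31.5, 100.4]
tcp_rot: [0.002, 0.607, 0.794, 0.001]
force: [0.3, 0.2, -0.1]
opening: 38.4
grip_force: 0.0
```

```bash
python3 look.py pics/t6.png; python3 -c "
from h import *
go(430.9,278.3,30,95.1)"
```

```text
(array([430.7, 278.2]), np.float64(5.2), array([138.,  25.]), (218, 263)) 554
clock 35.58 at [480.3 -31.3  99.1] tooly 15.2 open 38.0 j6 -0.54
 before-turn axes [10.39  1.11  2.29] after-turn axes [ 0.72 10.43  2.3 ] turn [ 1.000e-02  2.000e-02 -1.332e+01] t 79.9
```

Request:
step_arm --commands '[[[0,0,0],[0,0,-0.95],-0.1],[[0,0,0],[0,0,-0.95],-0.1],[[0,0,0],[0,0,-0.95],-0.1],[[0,0,0],[0,0,-0.95],-0.1],[[0,0,0],[0,0,-0.95],-0.1],[[0,0,0],[0,0,-0.95],-0.1],[[0,0,0],[0,0,-0.95],-0.1],[[0,0,0],[0,0,-0.95],-0.1]]'

```text
clock: 36.58
ee_pos: [478.8, -30.9, 96.8]
tcp_rot: [-0.001, 0.251, 0.968, 0.0]
force: [-1.0, 0.6, 0.2]
opening: 38.7
grip_force: 0.0
```

Request:
step_arm --commands '[[[0,0,0],[0,0,-0.95],-0.1],[[0,0,0],[0,0,-0.95],-0.1],[[0,0,0],[0,0,-0.95],-0.1],[[0,0,0],[0,0,-0.95],-0.1],[[0,0,0],[0,0,-0.95],-0.1],[[0,0,0],[0,0,-0.97],-0.1],[[0.07,1,0],[0,0,0],-0.1],[[0.07,1,0],[0,0,0],-0.1]]'

```text
clock: 37.58
ee_pos: [469.3, 28.8, 96.9]
tcp_rot: [-0.001, -0.044, 0.999, 0.0]
force: [1.1, -0.0, 0.0]
opening: 38.6
grip_force: 0.0
```

Request:
step_arm --commands '[[[0.07,1,0],[0,0,0],-0.1],[[0.07,1,0],[0,0,0],-0.1],[[0.07,1,0],[0,0,0],-0.1],[[0.07,1,0],[0,0,0],-0.1],[[0.07,1,0],[0,0,0],-0.1],[[0.07,1,0],[0,0,0],-0.1],[[0.07,1,0],[0,0,0],-0.1],[[0.07,1,0.5],[0,0,0],-0.1]]'

```text
clock: 38.58
ee_pos: [432.3, 266.9, 83.0]
tcp_rot: [0.001, -0.044, 0.999, 0.0]
force: [0.3, -0.9, 0.3]
opening: 39.1
grip_force: 0.0
```

Request:
step_arm --commands '[[[0,0.4,0.7],[0,0,0],-0.1],[[0,0,0.6],[0,0,0],-0.1],[[0,0,0],[0,0,0],-0.1],[[0,0,0],[0,0,0],-0.1]]'

```text
clock: 39.08
ee_pos: [431.4, 277.3, 44.2]
tcp_rot: [0.0, -0.044, 0.999, -0.0]
force: [0.2, -0.6, -0.4]
opening: 38.2
grip_force: 0.0
```

```bash
python3 look.py pics/t7.png; python3 -c "
from h import *
go(430.9,278.3,16.3,95.1)"
```

```text
clock 39.12 at [431.8 277.4  44.6] tooly 95.0 open 38.7 j6 -1.29
 before-turn axes [0.03 0.03 0.94] after-turn axes [0.03 0.03 0.94] turn [ 0.    0.01 -0.01] t 0.1
```

Request:
step_arm --commands '[[[0.03,0.03,0.4],[0,0,0],-0.1],[[0,0,0.38],[0,0,0],-0.1],[[0,0,0.15],[0,0,0],-0.1],[[0,0,0],[0,0,0],-0.1],[[0,0,0],[0,0,0],-0.6],[[0,0,0],[0,0,0],-0.6],[[0,0,0],[0,0,0],-0.6]]'

```text
clock: 40.0
ee_pos: [430.2, 278.6, 16.3]
tcp_rot: [0.0, -0.044, 0.999, 0.0]
force: [0.1, -0.3, 0.4]
opening: 27.0
grip_force: 40.5
```

Request:
step_arm --commands '[[[0,0,-0.3],[0,0,0],-0.6],[[0,0,-1],[0,0,0],-0.6],[[0,0,-1],[0,0,0],-0.6],[[0,0,-1],[0,0,0],-0.6],[[0,0,-0.5],[0,0,0],-0.6],[[0,0,0],[0,0,0],-0.6],[[0,0,0],[0,0,0],-0.6]]'

```text
clock: 40.88
ee_pos: [429.3, 278.3, 128.9]
tcp_rot: [-0.001, -0.044, 0.999, -0.0]
force: [1.3, 0.0, 0.3]
opening: 26.7
grip_force: 40.4
```

```bash
python3 -c "
from h import *
go(509.4,20.5,85,105.2)"
```

```text
clock 40.88 at [429.3 278.3 128.9] tooly 95.1 open 26.7 j6 -1.28
 before-turn axes [-1.9  -8.79  1.46] after-turn axes [-0.33 -8.99  1.46] turn [-0.   -0.02 -1.68] t 10.1
```

Request:
step_arm --commands '[[[0,0,0],[0,0,-0.84],-0.6],[[0,0,0],[0,0,-0.84],-0.6],[[-0.03,-1,0],[0,0,0],-0.6],[[-0.03,-1,0],[0,0,0],-0.6],[[-0.03,-1,0],[0,0,0],-0.6],[[-0.03,-1,0],[0,0,0],-0.6],[[-0.03,-1,0],[0,0,0],-0.6],[[-0.03,-1,0],[0,0,0],-0.6]]'

```text
clock: 41.88
ee_pos: [481.6, 105.3, 128.3]
tcp_rot: [-0.002, -0.132, 0.991, 0.0]
force: [-0.6, -0.0, 0.3]
opening: 26.9
grip_force: 40.4
```

Request:
step_arm --commands '[[[-0.03,-1,0],[0,0,0],-0.6],[[-0.03,-1,0],[0,0,0],-0.6],[[-0.05,-1,0.3],[0,0,0],-0.6],[[0,0,0.6],[0,0,0],-0.6],[[0,0,0.5],[0,0,0],-0.6],[[0,0,0],[0,0,0],-0.6],[[0,0,0],[0,0,0],-0.6]]'

```text
clock: 42.75
ee_pos: [509.0, 21.0, 88.0]
tcp_rot: [-0.0, -0.133, 0.991, 0.0]
force: [0.5, -0.4, 0.3]
opening: 27.1
grip_force: 40.4
```

```bash
python3 -c "
from h import *
go(509.4,20.5,56.3,105.2)"
```

```text
clock 42.75 at [509.  21.  88.] tooly 105.2 open 27.1 j6 -2.0
 before-turn axes [-0.01 -0.02  1.06] after-turn axes [-0.01 -0.02  1.06] turn [ 0.   -0.    0.01] t -0.0
```

Request:
step_arm --commands '[[[-0.01,-0.01,0.5],[0,0,0],-0.6],[[0,0,0.3],[0,0,0],-0.6],[[0,0,0.13],[0,0,0],-0.6],[[0,0,0.05],[0,0,0],-0.6],[[0,0,0],[0,0,0],-0.6],[[0,0,0],[0,0,0],-0.6]]'

```text
clock: 43.5
ee_pos: [509.8, 20.0, 59.1]
tcp_rot: [0.0, -0.132, 0.991, -0.0]
force: [0.3, -0.6, -0.8]
opening: 26.9
grip_force: 40.4
```

```bash
python3 -c "
from h import *
go(509.4,20.5,56.3,105.2)"
```

```text
clock 43.5 at [509.8  20.   59.1] tooly 105.2 open 26.9 j6 -2.0
 before-turn axes [0.01 0.02 0.09] after-turn axes [0.01 0.02 0.09] turn [-0.    0.01 -0.  ] t 0.0
```

Request:
step_arm --commands '[[[0,0.01,0.05],[0,0,0],-0.6],[[0,0,0.03],[0,0,0],-0.6],[[0,0,0.02],[0,0,0],-0.6],[[0,0,0],[0,0,0],-0.6]]'

```text
clock: 44.0
ee_pos: [509.5, 20.4, 56.2]
tcp_rot: [-0.0, -0.132, 0.991, 0.0]
force: [-3.0, 1.1, 5.7]
opening: 26.8
grip_force: 41.0
```

Request:
step_arm --commands '[[[0,0,0],[0,0,0],-0.15],[[0,0,0],[0,0,0],-0.15],[[0,0,-0.4],[0,0,0],-0.15],[[0,0,-0.9],[0,0,0],-0.15],[[0,0,-1],[0,0,0],-0.1],[[0,0,-1],[0,0,0],-0.1],[[0,0,0],[0,0,0],-0.1]]'

```text
clock: 44.88
ee_pos: [511.6, 20.1, 158.4]
tcp_rot: [0.004, -0.132, 0.991, -0.001]
force: [0.9, -0.2, -0.7]
opening: 38.7
grip_force: 0.0
```

```bash
python3 -c "
from h import *
go(631,-179,150,0)"
```

```text
clock 44.88 at [511.6  20.1 158.4] tooly 105.2 open 38.7 j6 -1.99
 before-turn axes [-2.1  -7.45  0.32] after-turn axes [-6.64  3.98  0.28] turn [ 0.04  0.07 17.53] t -105.2
```

```bash
cat > balls.py <<'E'
from h import *
def hull(img,lo,hi,box):
    u0,v0,u1,v1=box; k=np.zeros_like(img); k[v0:v1,u0:u1]=img[v0:v1,u0:u1]
    m=max(blobs(k,lo,hi,30),key=lambda m:m.sum())
    h=cv2.convexHull(np.vstack(cv2.findContours(m,cv2.RETR_EXTERNAL,cv2.CHAIN_APPROX_NONE)[0]))
    M=cv2.moments(h); return (M['m10']/M['m00'],M['m01']/M['m00']),cv2.boundingRect(h)
def tri(uva,uvb):
    a=[];b=[]
    for c,uv in(("top",uva),("side",uvb)):
        e=cp(c)['eye']; g=np.r_[ray(c,uv,0),0]; d=(g-e)/np.linalg.norm(g-e); P=np.eye(3)-np.outer(d,d); a.append(P); b.append(P@e)
    return np.linalg.solve(sum(a),sum(b))
G=((40,120,30),(85,255,255)); O=((2,170,90),(13,255,255))
if __name__=="__main__":
    t=cv2.imread("pics/top0.png"); s=cv2.imread("pics/side0.png")
    for n,c,bt,bs in(("green",G,(385,165,422,205),(380,260,418,302)),("orange",O,(422,165,460,205),(405,295,440,332))):
        a,ra=hull(t,*c,bt); b,rb=hull(s,*c,bs); print(n,np.round(a,1),ra,np.round(b,1),rb,"top@30",ray("top",a,30).round(1),"side@30",ray("side",b,30).round(1),"tri",tri(a,b).round(1))
    # pot: rim ellipse from the top view silhouette, foot excluded by outline fit
    k=np.zeros_like(t); k[130:230,175:275]=t[130:230,175:275]
    m=max(blobs(k,(92,70,20),(118,255,255),300,5),key=lambda m:m.sum()); cs=max(cv2.findContours(m,cv2.RETR_EXTERNAL,cv2.CHAIN_APPROX_NONE)[0],key=len)
    P=np.array([ray("top",q,90) for q in cs[:,0]]); print("pot bbox",P.min(0),P.max(0), cv2.boundingRect(cs))
    up=P[(P[:,1]>250)|(P[:,0]>620)]  # far side from the camera: rim outline
    A=np.c_[2*up,np.ones(len(up))]; x=np.linalg.lstsq(A,(up**2).sum(1),rcond=None)[0]; print("rim c",x[:2],"r",np.sqrt(x[2]+x[0]**2+x[1]**2))
E
python3 balls.py
```

```text
green [401.6 185. ] (392, 176, 20, 19) [402.  285.4] (393, 277, 19, 18) top@30 [ 633.5 -180.5] side@30 [ 633.8 -181.7] tri [ 634.1 -180.8   28.7]
orange [439.8 184.5] (430, 175, 21, 20) [422.3 312.6] (412, 303, 22, 20) top@30 [ 636.3 -277. ] side@30 [ 634.9 -277.9] tri [ 636.1 -277.1   28.7]
pot bbox [541.39248731 173.44549009] [711.15511196 340.87481659] (189, 145, 70, 69)
rim c [628.00148334 258.69962215] r 82.46256575064547
```

Request:
step_arm --commands '[[[0,0,0],[0,0,0.95],0.5],[[0,0,0],[0,0,0.95],0.5],[[0,0,0],[0,0,0.95],0.5],[[0,0,0],[0,0,0.95],0.5],[[0,0,0],[0,0,0.95],0.5],[[0,0,0],[0,0,0.95],0.5],[[0,0,0],[0,0,0.95],0.5],[[0,0,0],[0,0,0.95],0.5]]'

```text
clock: 45.88
ee_pos: [508.7, 20.5, 153.4]
tcp_rot: [-0.001, 0.264, 0.965, -0.0]
force: [0.5, -0.1, 0.3]
opening: 63.7
grip_force: 0.0
```

Request:
step_arm --commands '[[[0,0,0],[0,0,0.95],0.5],[[0,0,0],[0,0,0.95],0.5],[[0,0,0],[0,0,0.95],0.5],[[0,0,0],[0,0,0.95],0.5],[[0,0,0],[0,0,0.95],0.5],[[0,0,0],[0,0,0.95],0.5],[[0,0,0],[0,0,0.95],0.5],[[0,0,0],[0,0,0.95],0.5]]'

```text
clock: 46.88
ee_pos: [508.7, 20.5, 153.4]
tcp_rot: [-0.001, 0.617, 0.787, -0.001]
force: [-0.2, 0.2, 0.2]
opening: 64.1
grip_force: 0.0
```

Request:
step_arm --commands '[[[0,0,0],[0,0,0.95],0.5],[[0,0,0],[0,0,0.95],0.5],[[0,0,0],[0,0,0.43],0.5],[[-1,0,0],[0,0,0],0.5],[[-1,0,0],[0,0,0],0.5],[[-1,0,0],[0,0,0],0.5],[[-1,0,0],[0,0,0],0.5],[[-1,0,0],[0,0,0],0.5]]'

```text
clock: 47.88
ee_pos: [508.7, -130.3, 153.4]
tcp_rot: [-0.001, 0.707, 0.707, -0.0]
force: [0.8, -0.3, 0.3]
opening: 64.1
grip_force: 0.0
```

```bash
python3 -c "
from h import *
go(631,-179,60,0)
im=robot.get_image('top');cv2.imwrite('pics/t8.png',im)
s=robot.get_image('side');cv2.imwrite('pics/s8.png',np.hstack([cv2.resize(im[170:290,280:400],None,fx=3.3,fy=3.3),cv2.resize(s[200:320,280:400],None,fx=3.3,fy=3.3)]))"
```

```text
clock 47.88 at [ 508.7 -130.3  153.4] tooly -0.0 open 64.1 j6 -0.44
 before-turn axes [-1.63  4.08  3.11] after-turn axes [-1.62  4.08  3.11] turn [-0.02 -0.01 -0.  ] t 0.0
```

View pics/s8.png

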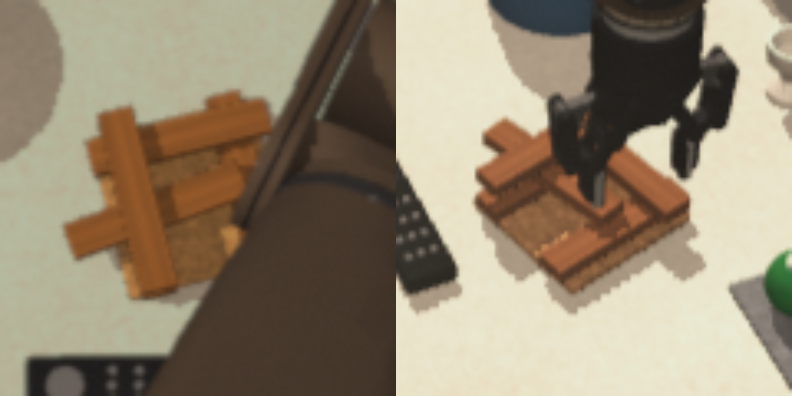

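The top view (left) and side view (right) show that the near second-layer slat has been knocked out of place, askew and towards the middle. The other four look right. I clear the arm to measure it.

Request:
step_arm --commands '[[[-1,-0.2,0],[0,0,0],0.5],[[-1,-0.2,0],[0,0,0],0.5],[[-1,-0.2,0],[0,0,0],0.5],[[-1,0,0],[0,0,0],0.5],[[-1,0,0],[0,0,0],0.5],[[-1,0,0],[0,0,0],0.5],[[0,0,0],[0,0,0],0.5]]'

```text
clock: 48.85
ee_pos: [491.2, -310.2, 153.9]
tcp_rot: [-0.001, 0.708, 0.706, 0.0]
force: [0.1, 0.4, -0.7]
opening: 63.9
grip_force: 0.0
```

```bash
python3 -c "
from h import *
im=robot.get_image('top');cv2.imwrite('pics/t9.png',im)
s=robot.get_image('side');cv2.imwrite('pics/s9f.png',s);t7=cv2.imread('pics/t7.png')
c=lambda i:cv2.resize(i[185:285,285:385],None,fx=4,fy=4)
cv2.imwrite('pics/s9.png',np.hstack([c(t7),c(im)]))"
```

```text
(no output)
```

View pics/s9.png

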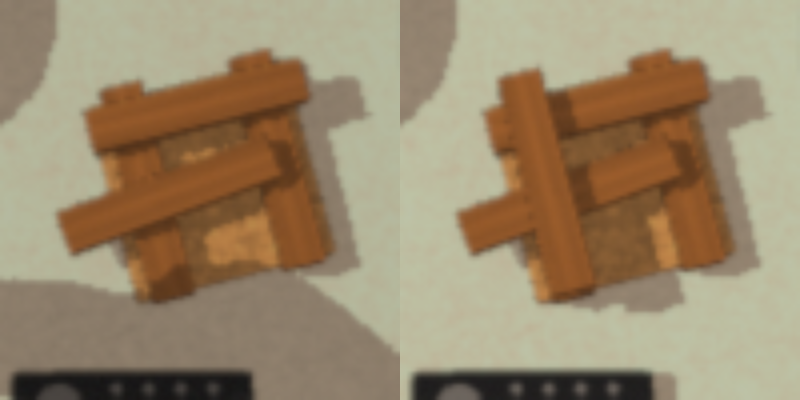

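Left (the picture taken before slat 5 was placed): the second-layer slat had already been knocked while the arm was away. Its corners in the crop are about (57,210), (72,255), (270,138) and (285,178). Right: slat 5 now lies on top of it. The fix is to set slat 5 down on the shelf, re-lay the knocked slat, then put slat 5 back.

```bash
python3 -c "
from h import *
f=lambda q:ray('top',((q[0]+.5)/4-.5+285,(q[1]+.5)/4-.5+185),40)
for C in ([(57,210),(72,255),(270,138),(285,178)],[(85,112),(98,152),(300,60),(312,100)]):
    P=np.array([f(q) for q in C]); d=P[2]+P[3]-P[0]-P[1]; print(P.mean(0).round(1),np.degrees(np.arctan2(d[1],d[0]))%180,np.hypot(*d)/2,P.round(0).tolist())
go(509.4,20.5,100,105.2)"
```

```text
[504.8   5.2] 110.37933985664796 139.09271059879683 [[494.0, 75.0], [467.0, 65.0], [542.0, -55.0], [516.0, -65.0]]
[561.2 -11.1] 104.75648353144307 137.2682773845404 [[556.0, 60.0], [531.0, 51.0], [591.0, -74.0], [566.0, -81.0]]
clock 48.95 at [ 491.2 -308.4  153.8] tooly -0.0 open 64.1 j6 -0.74
 before-turn axes [10.96  0.61  1.81] after-turn axes [  3.46 -10.42   1.79] turn [-2.000e-02 -1.000e-02  1.247e+01] t -74.8
```

Request:
step_arm --commands '[[[0,0,0],[0,0,0.96],-0.1],[[0,0,0],[0,0,0.96],-0.1],[[0,0,0],[0,0,0.96],-0.1],[[0,0,0],[0,0,0.96],-0.1],[[0,0,0],[0,0,0.96],-0.1],[[0,0,0],[0,0,0.96],-0.1],[[0,0,0],[0,0,0.96],-0.1],[[0,0,0],[0,0,0.96],-0.1]]'

```text
clock: 49.95
ee_pos: [491.4, -307.7, 154.3]
tcp_rot: [-0.001, 0.928, 0.373, -0.0]
force: [0.7, 0.6, -0.6]
opening: 38.3
grip_force: 0.0
```

Request:
step_arm --commands '[[[0,0,0],[0,0,0.96],-0.1],[[0,0,0],[0,0,0.96],-0.1],[[0,0,0],[0,0,0.96],-0.1],[[0,0,0],[0,0,0.96],-0.1],[[0,0,0],[0,0,0.95],-0.1],[[0.34,-1,0],[0,0,0],-0.1],[[0.34,-1,0],[0,0,0],-0.1],[[0.34,-1,0],[0,0,0],-0.1]]'

```text
clock: 50.95
ee_pos: [497.1, -212.1, 154.2]
tcp_rot: [-0.001, 0.991, 0.133, -0.0]
force: [-0.2, 0.1, -0.0]
opening: 38.6
grip_force: 0.0
```

Request:
step_arm --commands '[[[0.34,-1,0],[0,0,0],-0.1],[[0.34,-1,0],[0,0,0],-0.1],[[0.34,-1,0],[0,0,0],-0.1],[[0.34,-1,0],[0,0,0],-0.1],[[0.34,-1,0],[0,0,0],-0.1],[[0.34,-1,0],[0,0,0],-0.1],[[0.34,-1,0],[0,0,0],-0.1],[[0,-0.4,0.9],[0,0,0],-0.1]]'

```text
clock: 51.95
ee_pos: [509.3, 20.9, 129.5]
tcp_rot: [0.0, 0.991, 0.134, 0.003]
force: [0.1, 0.4, -0.1]
opening: 38.3
grip_force: 0.0
```

Request:
step_arm --commands '[[[0,0,0.9],[0,0,0],-0.1],[[0,0,0],[0,0,0],-0.1],[[0,0,0],[0,0,0],-0.1]]'

```text
clock: 52.32
ee_pos: [508.4, 18.7, 101.5]
tcp_rot: [0.0, 0.991, 0.132, 0.0]
force: [-0.7, 0.1, -0.6]
opening: 38.5
grip_force: 0.0
```

```bash
python3 -c "
from h import *
go(509.4,20.5,56.5,105.2)"
```

```text
clock 52.33 at [508.4  18.7 101.5] tooly -74.8 open 38.5 j6 1.14
 before-turn axes [ 0.05 -0.05  1.5 ] after-turn axes [ 0.05 -0.05  1.5 ] turn [ 0.   -0.01  0.  ] t -0.0
```

Request:
step_arm --commands '[[[0.04,-0.05,0.5],[0,0,0],-0.1],[[0,0,0.5],[0,0,0],-0.1],[[0,0,0.33],[0,0,0],-0.1],[[0,0,0.16],[0,0,0],-0.1],[[0,0,0],[0,0,0],-0.1],[[0,0,0],[0,0,0],-0.6],[[0,0,0],[0,0,0],-0.6],[[0,0,0],[0,0,0],-0.6]]'

```text
clock: 53.32
ee_pos: [509.2, 19.9, 56.4]
tcp_rot: [0.0, 0.991, 0.132, 0.0]
force: [-0.5, 0.1, 0.1]
opening: 27.4
grip_force: 40.2
```

Request:
step_arm --commands '[[[0,0,-0.3],[0,0,0],-0.6],[[0,0,-0.8],[0,0,0],-0.6],[[0,0,-0.8],[0,0,0],-0.6],[[0,0,-0.3],[0,0,0],-0.6],[[0,0,0],[0,0,0],-0.6],[[0,0,0],[0,0,0],-0.6]]'

```text
clock: 54.08
ee_pos: [508.2, 20.0, 121.0]
tcp_rot: [-0.0, 0.991, 0.132, -0.001]
force: [0.8, -0.7, -0.6]
opening: 26.9
grip_force: 40.1
```

```bash
python3 -c "
from h import *
go(430,220,40,105.2)"
```

```text
clock 54.08 at [508.2  20.  121. ] tooly -74.8 open 26.9 j6 1.15
 before-turn axes [-0.77 -7.11  2.71] after-turn axes [-0.77 -7.12  2.7 ] turn [-0.01  0.02 -0.  ] t 0.0
```

Request:
step_arm --commands '[[[-0.1,-0.9,0],[0,0,0],-0.6],[[-0.1,-0.9,0],[0,0,0],-0.6],[[-0.1,-0.9,0],[0,0,0],-0.6],[[-0.1,-0.9,0],[0,0,0],-0.6],[[-0.1,-0.9,0],[0,0,0],-0.6],[[-0.1,-0.9,0],[0,0,0],-0.6],[[-0.1,-0.9,0.3],[0,0,0],-0.6],[[-0.1,-0.8,0.7],[0,0,0],-0.6]]'

```text
clock: 55.08
ee_pos: [429.9, 220.2, 91.6]
tcp_rot: [-0.0, 0.991, 0.132, 0.0]
force: [0.9, 0.2, -0.5]
opening: 27.1
grip_force: 40.1
```

Request:
step_arm --commands '[[[0,0,0.9],[0,0,0],-0.6],[[0,0,0.8],[0,0,0],-0.6],[[0,0,0.4],[0,0,0],-0.6],[[0,0,0.2],[0,0,0],-0.6],[[0,0,0],[0,0,0],-0.6],[[0,0,0],[0,0,0],-0.6]]'

```text
clock: 55.82
ee_pos: [430.8, 219.4, 23.8]
tcp_rot: [-0.0, 0.991, 0.132, 0.001]
force: [0.4, 1.1, -0.1]
opening: 26.6
grip_force: 40.1
```

Request:
step_arm --commands '[[[0,0,0.15],[0,0,0],-0.6],[[0,0,0.07],[0,0,0],-0.6],[[0,0,0.02],[0,0,0],-0.6],[[0,0,0],[0,0,0],-0.6]]'

```text
clock: 56.32
ee_pos: [430.2, 219.3, 16.4]
tcp_rot: [0.0, 0.991, 0.132, -0.0]
force: [-1.6, -0.9, 5.4]
opening: 26.9
grip_force: 40.7
```

Request:
step_arm --commands '[[[0,0,0],[0,0,0],-0.15],[[0,0,0],[0,0,0],-0.15],[[0,0,-0.4],[0,0,0],-0.15],[[0,0,-0.9],[0,0,0],-0.15],[[0,0,-0.9],[0,0,0],-0.1],[[0,0,-0.4],[0,0,0],-0.1],[[0,0,0],[0,0,0],-0.1]]'

```text
clock: 57.2
ee_pos: [430.7, 219.4, 94.9]
tcp_rot: [-0.0, 0.991, 0.132, 0.001]
force: [-0.1, 0.3, 0.1]
opening: 38.5
grip_force: 0.0
```

```bash
python3 look.py pics/t10.png; python3 -c "
from h import *
go(504.8,6,70,20.5)
im=cv2.imread('pics/t10.png'); cv2.imwrite('pics/c10.png',cv2.resize(im[185:285,285:385],None,fx=6,fy=6))"
```

```text
(array([396.6, 202.2]), np.float64(11.4), array([67., 11.]), (248, 277)) 117
clock 57.25 at [429.9 219.2  93.8] tooly -74.8 open 38.4 j6 1.57
 before-turn axes [0.55 7.51 0.79] after-turn axes [-7.53 -0.15  0.79] turn [  0.    -0.   -15.89] t 95.3
```

View pics/c10.png

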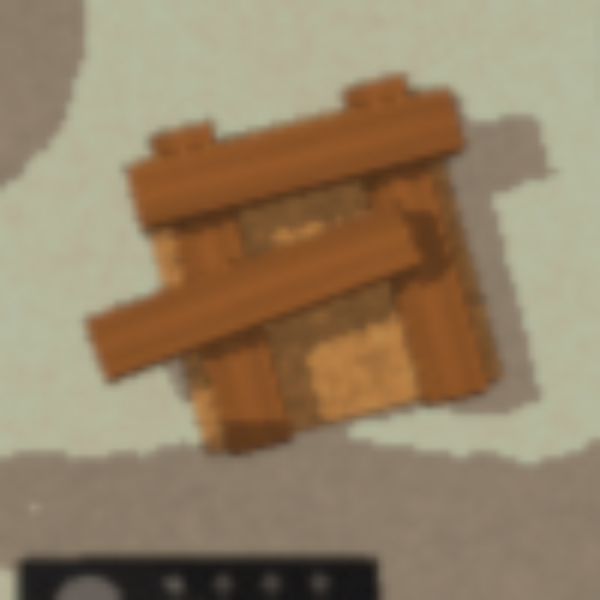

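The slat is unchanged and free, with crop corners (87,320), (108,380), (405,207) and (427,262). I fetch it.

Request:
step_arm --commands '[[[0,0,0],[0,0,-1],-0.18],[[0,0,0],[0,0,-1],-0.18],[[0,0,0],[0,0,-1],-0.18],[[0,0,0],[0,0,-1],-0.18],[[0,0,0],[0,0,-1],-0.18],[[0,0,0],[0,0,-1],-0.18],[[0,0,0],[0,0,-1],-0.18],[[0,0,0],[0,0,-1],-0.18]]'

```text
clock: 58.25
ee_pos: [428.9, 218.9, 92.1]
tcp_rot: [-0.0, 0.851, 0.525, -0.002]
force: [-0.4, 0.7, 0.6]
opening: 34.7
grip_force: 0.0
```

Request:
step_arm --commands '[[[0,0,0],[0,0,-1],-0.18],[[0,0,0],[0,0,-1],-0.18],[[0,0,0],[0,0,-1],-0.18],[[0,0,0],[0,0,-1],-0.18],[[0,0,0],[0,0,-1],-0.18],[[0,0,0],[0,0,-1],-0.18],[[0,0,0],[0,0,-1],-0.18],[[0,0,0],[0,0,-0.89],-0.18]]'

```text
clock: 59.25
ee_pos: [429.0, 218.9, 92.2]
tcp_rot: [-0.001, 0.569, 0.823, -0.001]
force: [0.8, 0.0, 0.4]
opening: 34.7
grip_force: 0.0
```

Request:
step_arm --commands '[[[-1,0,0],[0,0,0],-0.18],[[-1,0,0],[0,0,0],-0.18],[[-1,0,0],[0,0,0],-0.18],[[-1,0,0],[0,0,0],-0.18],[[-1,0,0],[0,0,0],-0.18],[[-1,-0.05,0],[0,0,0],-0.18],[[-1,-0.1,0],[0,0,0],-0.18],[[-0.53,0,0],[0,0,0],-0.18]]'

```text
clock: 60.25
ee_pos: [504.4, 5.1, 92.5]
tcp_rot: [-0.001, 0.571, 0.821, -0.0]
force: [-0.6, 0.2, -0.5]
opening: 35.2
grip_force: 0.0
```

Request:
step_arm --commands '[[[0,0,0.5],[0,0,0],-0.18],[[0,0,0],[0,0,0],-0.18],[[0,0,0],[0,0,0],-0.18]]'

```text
clock: 60.62
ee_pos: [504.3, 7.0, 78.1]
tcp_rot: [-0.001, 0.569, 0.822, -0.0]
force: [-0.4, -0.0, 1.2]
opening: 35.4
grip_force: 0.0
```

```bash
python3 -c "
from h import *
f=lambda q:ray('top',((q[0]+.5)/6-.5+285,(q[1]+.5)/6-.5+185),40)
for C in ([(87,320),(108,380),(405,207),(427,262)],[(128,168),(147,230),(455,90),(465,145)]):
    P=np.array([f(q) for q in C]); d=P[2]+P[3]-P[0]-P[1]; print(P.mean(0).round(1),np.degrees(np.arctan2(d[1],d[0]))%180)
go(504.5,6,41.4,20.5)"
```

```text
[505.1   5.2] 111.04396290045842
[561.7 -11.3] 105.32143493013963
clock 60.62 at [504.3   7.   78.1] tooly 20.6 open 35.4 j6 -0.55
 before-turn axes [-0.04 -0.    1.22] after-turn axes [-0.04 -0.01  1.22] turn [-0.01 -0.01  0.01] t -0.1
```

Request:
step_arm --commands '[[[0,0,0.5],[0,0,0],-0.18],[[0,0,0.4],[0,0,0],-0.18],[[0,0,0.2],[0,0,0],-0.18],[[0,0,0.1],[0,0,0],-0.18],[[0,0,0],[0,0,0],-0.18],[[0,0,0],[0,0,0],-0.18]]'

```text
clock: 61.38
ee_pos: [505.4, 6.0, 43.2]
tcp_rot: [0.0, 0.57, 0.822, 0.0]
force: [-0.2, -0.2, 0.3]
opening: 34.5
grip_force: 0.0
```

Request:
step_arm --commands '[[[0,0,0],[0,0,0],-0.6],[[0,0,0],[0,0,0],-0.6],[[0,0,0],[0,0,0],-0.6]]'

```text
clock: 61.75
ee_pos: [505.6, 6.0, 43.5]
tcp_rot: [0.001, 0.57, 0.822, 0.0]
force: [-0.1, 0.7, 4.0]
opening: 26.7
grip_force: 39.7
```

```bash
python3 -c "
from h import *
go(479.9,-31,70,15.2);print(robot.state()['force'])"
```

```text
clock 61.75 at [505.6   6.   43.5] tooly 20.5 open 26.7 j6 -0.55
 before-turn axes [-0.85 -1.23 -0.88] after-turn axes [-0.96 -1.15 -0.88] turn [0.01 0.01 0.89] t -5.3
[-0.09519128  0.74942367  4.02253079]
```

Request:
step_arm --commands '[[[0,0,-0.4],[0,0,0],-0.6],[[0,0,-0.6],[0,0,0],-0.6],[[0,0,0],[0,0,0.45],-0.6],[[0,0,0],[0,0,0.44],-0.6],[[-0.5,-0.6,0],[0,0,0],-0.6],[[-0.48,-0.55,0],[0,0,0],-0.6],[[0,0,0],[0,0,0],-0.6],[[0,0,0],[0,0,0],-0.6]]'

```text
clock: 62.75
ee_pos: [480.0, -31.2, 73.6]
tcp_rot: [0.001, 0.608, 0.794, 0.0]
force: [0.8, -0.3, -0.5]
opening: 26.4
grip_force: 39.4
```

```bash
python3 -c "
from h import *
go(480.1,-31.7,43.3,15.2);print(robot.state()['force'])"
```

```text
clock 62.75 at [480.  -31.2  73.6] tooly 15.2 open 26.4 j6 -0.54
 before-turn axes [-0.02 -0.    1.01] after-turn axes [-0.02 -0.    1.01] turn [ 0.01  0.   -0.01] t 0.0
[ 0.78269043 -0.30908439 -0.51105255]
```

Request:
step_arm --commands '[[[-0.02,0,0.5],[0,0,0],-0.6],[[0,0,0.3],[0,0,0],-0.6],[[0,0,0.1],[0,0,0],-0.6],[[0,0,0.06],[0,0,0],-0.6],[[0,0,0],[0,0,0],-0.6],[[0,0,0],[0,0,0],-0.6]]'

```text
clock: 63.5
ee_pos: [479.8, -32.0, 44.3]
tcp_rot: [0.0, 0.608, 0.794, 0.0]
force: [0.3, 0.0, -1.3]
opening: 27.2
grip_force: 39.4
```

```bash
python3 -c "
from h import *
go(480.1,-31.7,43.3,15.2);print(robot.state()['force'])"
```

```text
clock 63.5 at [479.8 -32.   44.3] tooly 15.2 open 27.2 j6 -0.54
 before-turn axes [0.01 0.01 0.03] after-turn axes [0.01 0.01 0.03] turn [ 0.  0. -0.] t 0.0
[ 0.33215727  0.03669594 -1.29967711]
```

Request:
step_arm --commands '[[[0,0,0.03],[0,0,0],-0.6],[[0,0,0.02],[0,0,0],-0.6],[[0,0,0],[0,0,0],-0.6]]'

```text
clock: 63.88
ee_pos: [479.9, -32.0, 43.5]
tcp_rot: [0.0, 0.608, 0.794, -0.0]
force: [-2.9, 0.4, 6.3]
opening: 26.7
grip_force: 40.1
```

Request:
step_arm --commands '[[[0,0,0.02],[0,0,0],-0.6],[[0,0,0],[0,0,0],-0.6]]'

```text
clock: 64.12
ee_pos: [479.9, -32.0, 43.4]
tcp_rot: [-0.0, 0.607, 0.794, -0.0]
force: [-4.7, 1.8, 9.8]
opening: 26.8
grip_force: 40.6
```

Request:
step_arm --commands '[[[0,0,0],[0,0,0],-0.15],[[0,0,0],[0,0,0],-0.15],[[0,0,-0.4],[0,0,0],-0.15],[[0,0,-0.9],[0,0,0],-0.15],[[0,0,-0.6],[0,0,0],-0.1],[[0,0,0],[0,0,0],-0.1]]'

```text
clock: 64.88
ee_pos: [481.0, -32.3, 101.1]
tcp_rot: [0.002, 0.608, 0.794, 0.001]
force: [-0.3, 0.5, 0.2]
opening: 38.6
grip_force: 0.0
```

```bash
python3 -c "
from h import *
go(430.2,219.3,60,105.2)"
```

```text
clock 64.88 at [481.  -32.3 101.1] tooly 15.2 open 38.6 j6 -0.54
 before-turn axes [8.54 0.55 1.35] after-turn axes [ 0.56 -8.54  1.37] turn [ 5.0e-02 -1.0e-02  1.5e+01] t -90.0
```

Request:
step_arm --commands '[[[0,0,0],[0,0,1],-0.1],[[0,0,0],[0,0,1],-0.1],[[0,0,0],[0,0,1],-0.1],[[0,0,0],[0,0,1],-0.1],[[0,0,0],[0,0,1],-0.1],[[0,0,0],[0,0,1],-0.1],[[0,0,0],[0,0,1],-0.1],[[0,0,0],[0,0,1],-0.1]]'

```text
clock: 65.88
ee_pos: [478.9, -31.7, 98.0]
tcp_rot: [-0.001, 0.879, 0.477, -0.001]
force: [0.2, -0.3, -0.2]
opening: 38.5
grip_force: 0.0
```

Request:
step_arm --commands '[[[0,0,0],[0,0,1],-0.1],[[0,0,0],[0,0,1],-0.1],[[0,0,0],[0,0,1],-0.1],[[0,0,0],[0,0,1],-0.1],[[0,0,0],[0,0,1],-0.1],[[0,0,0],[0,0,1],-0.1],[[0,0,0],[0,0,1],-0.1],[[0.06,-0.95,0],[0,0,0],-0.1]]'

```text
clock: 66.88
ee_pos: [473.8, -4.5, 98.3]
tcp_rot: [-0.0, 0.991, 0.13, -0.0]
force: [0.6, -0.1, -0.0]
opening: 38.5
grip_force: 0.0
```

Request:
step_arm --commands '[[[0.06,-0.95,0],[0,0,0],-0.1],[[0.06,-0.95,0],[0,0,0],-0.1],[[0.06,-0.95,0],[0,0,0],-0.1],[[0.06,-0.95,0],[0,0,0],-0.1],[[0.06,-0.95,0],[0,0,0],-0.1],[[0.06,-0.95,0],[0,0,0],-0.1],[[0.06,-0.95,0.3],[0,0,0],-0.1],[[0.06,-0.95,0.5],[0,0,0],-0.1]]'

```text
clock: 67.88
ee_pos: [427.8, 220.8, 74.4]
tcp_rot: [-0.0, 0.991, 0.132, 0.0]
force: [0.4, -0.2, -0.4]
opening: 38.7
grip_force: 0.0
```

Request:
step_arm --commands '[[[0,0,0.5],[0,0,0],-0.1],[[0,0,0.5],[0,0,0],-0.1],[[0,0,0],[0,0,0],-0.1],[[0,0,0],[0,0,0],-0.1]]'

```text
clock: 68.38
ee_pos: [428.5, 219.3, 45.0]
tcp_rot: [0.0, 0.991, 0.131, 0.0]
force: [0.4, 0.4, 0.7]
opening: 38.2
grip_force: 0.0
```

```bash
python3 look.py pics/t11.png; python3 -c "
from h import *
go(430.2,219.3,16.4,105.2)
im=cv2.imread('pics/t11.png'); cv2.imwrite('pics/c11.png',cv2.resize(im[185:285,285:385],None,fx=6,fy=6))"
```

```text
clock 68.42 at [428.7 219.5  45.4] tooly -74.9 open 38.2 j6 1.57
 before-turn axes [0.04 0.02 0.97] after-turn axes [0.05 0.02 0.97] turn [ 0.   -0.01 -0.01] t 0.1
```

View pics/c11.png

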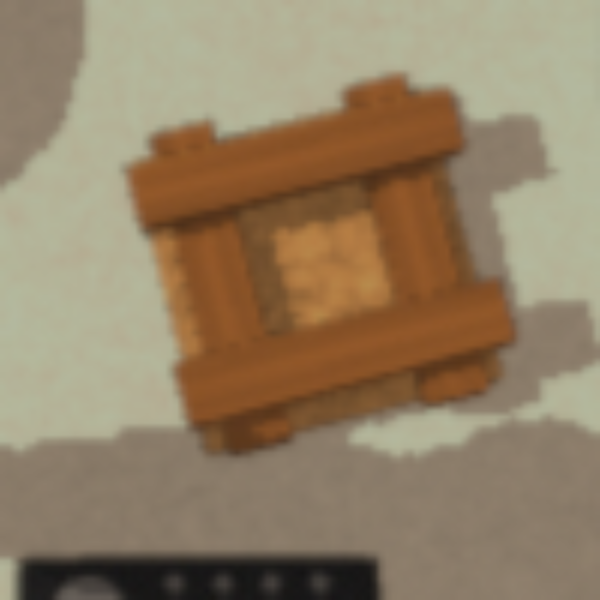

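The second layer is square again: the near slat's corners at (178,372) and (515,340) sit parallel to the far slat's. I pick up slat 5.

Request:
step_arm --commands '[[[0.04,0.02,0.4],[0,0,0],-0.1],[[0,0,0.4],[0,0,0],-0.1],[[0,0,0.17],[0,0,0],-0.1],[[0,0,0],[0,0,0],-0.1],[[0,0,0],[0,0,0],-0.6],[[0,0,0],[0,0,0],-0.6],[[0,0,0],[0,0,0],-0.6]]'

```text
clock: 69.3
ee_pos: [429.4, 219.7, 16.0]
tcp_rot: [-0.0, 0.991, 0.132, 0.0]
force: [0.2, -0.0, -0.5]
opening: 26.6
grip_force: 40.2
```

Request:
step_arm --commands '[[[0,0,-0.3],[0,0,0],-0.6],[[0,0,-1],[0,0,0],-0.6],[[0,0,-1],[0,0,0],-0.6],[[0,0,-1],[0,0,0],-0.6],[[0,0,-0.5],[0,0,0],-0.6],[[0,0,0],[0,0,0],-0.6],[[0,0,0],[0,0,0],-0.6]]'

```text
clock: 70.18
ee_pos: [428.5, 219.4, 128.6]
tcp_rot: [0.0, 0.991, 0.132, -0.001]
force: [-0.2, 0.7, -0.4]
opening: 27.3
grip_force: 40.2
```

```bash
python3 -c "
from h import *
go(509.4,20.5,85,105.2)"
```

```text
clock 70.17 at [428.5 219.4 128.6] tooly -74.8 open 27.3 j6 1.57
 before-turn axes [0.87 7.1  1.45] after-turn axes [0.86 7.1  1.45] turn [ 0.    0.02 -0.  ] t 0.0
```

Request:
step_arm --commands '[[[0.12,1,0],[0,0,0],-0.6],[[0.12,1,0],[0,0,0],-0.6],[[0.12,1,0],[0,0,0],-0.6],[[0.12,1,0],[0,0,0],-0.6],[[0.12,1,0],[0,0,0],-0.6],[[0.12,1,0],[0,0,0],-0.6],[[0.12,1,0.3],[0,0,0],-0.6],[[0.02,0.1,0.6],[0,0,0],-0.6]]'

```text
clock: 71.18
ee_pos: [510.5, 19.5, 101.8]
tcp_rot: [-0.0, 0.991, 0.131, -0.0]
force: [0.1, 0.1, -0.3]
opening: 27.2
grip_force: 40.2
```

Request:
step_arm --commands '[[[0,0,0.5],[0,0,0],-0.6],[[0,0,0],[0,0,0],-0.6],[[0,0,0],[0,0,0],-0.6]]'

```text
clock: 71.55
ee_pos: [509.8, 21.6, 87.7]
tcp_rot: [-0.0, 0.991, 0.133, -0.0]
force: [-0.3, -0.0, -0.3]
opening: 26.9
grip_force: 40.2
```

```bash
python3 -c "
from h import *
go(509.4,20.5,56.3,105.2)"
```

```text
clock 71.55 at [509.8  21.6  87.7] tooly -74.8 open 26.9 j6 1.15
 before-turn axes [-0.02  0.03  1.05] after-turn axes [-0.02  0.03  1.05] turn [-0.    0.    0.01] t -0.0
```

Request:
step_arm --commands '[[[-0.02,0.03,0.5],[0,0,0],-0.6],[[0,0,0.3],[0,0,0],-0.6],[[0,0,0.13],[0,0,0],-0.6],[[0,0,0.06],[0,0,0],-0.6],[[0,0,0],[0,0,0],-0.6],[[0,0,0],[0,0,0],-0.6]]'

```text
clock: 72.3
ee_pos: [510.0, 19.7, 58.5]
tcp_rot: [0.0, 0.991, 0.132, 0.0]
force: [-0.0, -0.2, 0.1]
opening: 26.9
grip_force: 40.2
```

Request:
step_arm --commands '[[[0,0,0.03],[0,0,0],-0.6],[[0,0,0.03],[0,0,0],-0.6],[[0,0,0],[0,0,0],-0.6]]'

```text
clock: 72.68
ee_pos: [509.6, 19.8, 56.2]
tcp_rot: [-0.0, 0.991, 0.132, -0.0]
force: [0.5, -0.1, 0.7]
opening: 27.0
grip_force: 40.2
```

```bash
python3 -c "
from h import *
go(509.4,20.5,56.3,105.2)"
```

```text
clock 72.67 at [509.6  19.8  56.2] tooly -74.8 open 27.0 j6 1.15
 before-turn axes [ 0.   -0.02 -0.  ] after-turn axes [ 0.   -0.02 -0.  ] turn [-0.  0. -0.] t 0.0
```

Request:
step_arm --commands '[[[0,0,0.02],[0,0,0],-0.6],[[0,0,0],[0,0,0],-0.15],[[0,0,0],[0,0,0],-0.15],[[0,0,-0.4],[0,0,0],-0.15],[[0,0,-0.9],[0,0,0],-0.15],[[0,0,-1],[0,0,0],-0.1],[[0,0,-1],[0,0,0],-0.1],[[0,0,0],[0,0,0],-0.1]]'

```text
clock: 73.68
ee_pos: [511.9, 19.5, 158.5]
tcp_rot: [0.001, 0.991, 0.132, 0.004]
force: [0.0, -0.1, -0.4]
opening: 38.6
grip_force: 0.0
```

Request:
step_arm --commands '[[[0,0,0],[0,0,-0.96],0.5],[[0,0,0],[0,0,-0.96],0.5],[[0,0,0],[0,0,-0.96],0.5],[[0,0,0],[0,0,-0.96],0.5],[[0,0,0],[0,0,-0.96],0.5],[[0,0,0],[0,0,-0.96],0.5],[[0,0,0],[0,0,-0.96],0.5],[[0,0,0],[0,0,-0.96],0.5]]'

```text
clock: 74.68
ee_pos: [508.9, 19.9, 153.5]
tcp_rot: [-0.001, 0.86, 0.511, -0.001]
force: [-0.5, 0.6, 0.0]
opening: 64.0
grip_force: 0.0
```

Request:
step_arm --commands '[[[0,0,0],[0,0,-0.96],0.5],[[0,0,0],[0,0,-0.96],0.5],[[0,0,0],[0,0,-0.96],0.5],[[0,0,0],[0,0,-0.96],0.5],[[0,0,0],[0,0,-0.95],0.5],[[-1,0,0],[0,0,0],0.5],[[-1,0,0],[0,0,0],0.5],[[-1,0,0],[0,0,0],0.5]]'

```text
clock: 75.68
ee_pos: [508.9, -70.7, 153.5]
tcp_rot: [-0.001, 0.707, 0.707, -0.0]
force: [-0.4, 0.4, 0.4]
opening: 64.1
grip_force: 0.0
```

Request:
step_arm --commands '[[[-1,0,0],[0,0,0],0.5],[[-1,0,0],[0,0,0],0.5],[[-1,0,0],[0,0,0],0.5],[[-1,0,0],[0,0,0],0.5],[[-1,0,0],[0,0,0],0.5],[[-1,0,0],[0,0,0],0.5],[[-1,0,0],[0,0,0],0.5],[[0,0,0],[0,0,0],0.5]]'

```text
clock: 76.68
ee_pos: [509.0, -281.5, 153.6]
tcp_rot: [-0.001, 0.708, 0.706, -0.0]
force: [0.2, -0.4, 0.3]
opening: 64.3
grip_force: 0.0
```

```bash
python3 -c "
from h import *
im=robot.get_image('top');cv2.imwrite('pics/t12.png',im);s=robot.get_image('side');cv2.imwrite('pics/s12.png',s)
cv2.imwrite('pics/c12.png',np.hstack([cv2.resize(im[185:285,285:385],None,fx=4,fy=4),cv2.resize(s[200:300,280:380],None,fx=4,fy=4)]))
from balls import *
print(ray('top',hull(im,*G,(385,165,422,205))[0],30),ray('top',hull(im,*O,(422,165,460,205))[0],30))
go(636.2,-277.1,80,0)"
```

```text
[ 633.18421402 -180.57325722] [ 636.25952738 -277.04129054]
clock 76.78 at [ 509.1 -279.6  153.6] tooly -0.0 open 64.1 j6 -0.68
 before-turn axes [0.08 4.24 2.45] after-turn axes [0.08 4.24 2.45] turn [-0.02 -0.02 -0.01] t 0.0
```

View pics/c12.png

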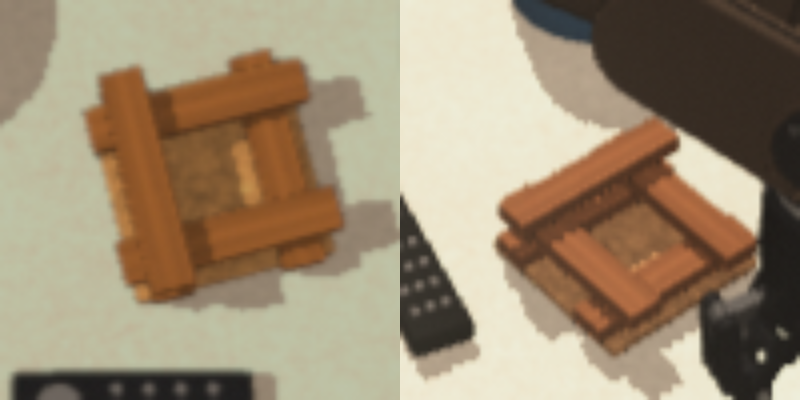

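The tower is complete and square in both views: two slats, two across, one on top. Now the orange ball, using the box at top-view (440,185) I measured earlier.

Request:
step_arm --commands '[[[0.04,0.85,0],[0,0,0],0.6],[[0.04,0.85,0],[0,0,0],0.6],[[0,0.85,0],[0,0,0],0.6],[[0,0.85,0],[0,0,0],0.6],[[0,0.84,0.4],[0,0,0],0.6],[[0,0,0.8],[0,0,0],0.6],[[0,0,0.8],[0,0,0],0.6],[[0,0,0],[0,0,0],0.6]]'

```text
clock: 77.78
ee_pos: [635.1, -275.2, 91.3]
tcp_rot: [-0.003, 0.707, 0.708, -0.001]
force: [-0.9, -0.4, -0.2]
opening: 68.3
grip_force: 0.0
```

Request:
step_arm --commands '[[[0,0,0],[0,0,0],0.6]]'

```text
clock: 77.9
ee_pos: [637.2, -277.3, 95.5]
tcp_rot: [0.0, 0.707, 0.707, 0.0]
force: [-0.8, -0.1, 0.1]
opening: 68.6
grip_force: 0.0
```

```bash
python3 -c "
from h import *
go(636.2,-277.1,32,0)"
```

```text
clock 77.9 at [ 637.2 -277.3   95.5] tooly 0.0 open 68.6 j6 -0.56
 before-turn axes [ 0.01 -0.04  2.12] after-turn axes [ 0.01 -0.03  2.12] turn [0.01 0.   0.01] t -0.0
```

Request:
step_arm --commands '[[[0,-0.03,0.6],[0,0,0],0.6],[[0,0,0.6],[0,0,0],0.6],[[0,0,0.5],[0,0,0],0.6],[[0,0,0.3],[0,0,0],0.6],[[0,0,0.1],[0,0,0],0.6],[[0,0,0],[0,0,0],0.6]]'

```text
clock: 78.65
ee_pos: [636.1, -277.9, 31.8]
tcp_rot: [0.0, 0.707, 0.707, 0.0]
force: [0.4, -0.2, 0.7]
opening: 68.5
grip_force: 0.0
```

Request:
step_arm --commands '[[[0,0,0],[0,0,0],0],[[0,0,0],[0,0,0],0],[[0,0,0],[0,0,0],0],[[0,0,0],[0,0,0],0]]' --newtons 30

```text
clock: 79.15
ee_pos: [636.7, -278.3, 33.0]
tcp_rot: [0.001, 0.707, 0.707, 0.0]
force: [-0.5, 0.7, 5.2]
opening: 51.8
grip_force: 31.9
```

Request:
step_arm --commands '[[[0,0,-0.3],[0,0,0],0],[[0,0,-0.8],[0,0,0],0],[[0,0,-1],[0,0,0],0],[[0,0,-1],[0,0,0],0],[[0,0,-1],[0,0,0],0],[[0,0,-1],[0,0,0],0],[[0,0,-0.5],[0,0,0],0],[[0,0,0],[0,0,0],0]]'

```text
clock: 80.15
ee_pos: [636.5, -278.1, 201.8]
tcp_rot: [0.002, 0.707, 0.707, 0.0]
force: [-0.5, 0.2, -1.7]
opening: 52.0
grip_force: 31.7
```

```bash
python3 -c "
from h import *
go(627,229,180,0)"
```

```text
clock 80.15 at [ 636.5 -278.1  201.8] tooly -0.0 open 52.0 j6 -0.56
 before-turn axes [16.9  -0.32  0.7 ] after-turn axes [16.9  -0.32  0.73] turn [ 0.03  0.02 -0.  ] t 0.0
```

Request:
step_arm --commands '[[[1,0,0],[0,0,0],0],[[1,0,0],[0,0,0],0],[[1,0,0],[0,0,0],0],[[1,0,0],[0,0,0],0],[[1,0,0],[0,0,0],0],[[1,0,0],[0,0,0],0],[[1,0,0],[0,0,0],0],[[1,0,0],[0,0,0],0]]'

```text
clock: 81.15
ee_pos: [634.8, -36.6, 197.5]
tcp_rot: [-0.002, 0.707, 0.707, -0.001]
force: [1.0, -0.1, -0.6]
opening: 51.8
grip_force: 31.7
```

Request:
step_arm --commands '[[[1,0,0],[0,0,0],0],[[1,0,0],[0,0,0],0],[[1,0,0],[0,0,0],0],[[1,0,0],[0,0,0],0],[[1,0,0],[0,0,0],0],[[1,0,0],[0,0,0],0],[[1,0,0],[0,0,0],0],[[1,0,0],[0,0,0],0]]'

```text
clock: 82.15
ee_pos: [634.9, 203.0, 197.4]
tcp_rot: [-0.001, 0.707, 0.707, -0.002]
force: [0.3, 0.1, -0.3]
opening: 51.9
grip_force: 31.7
```

Request:
step_arm --commands '[[[0.9,-0.3,0],[0,0,0],0],[[0.9,0,0],[0,0,0],0],[[0.9,0,0],[0,0,0],0],[[0,0,0],[0,0,0],0],[[0,0,0],[0,0,0],0]]'

```text
clock: 82.78
ee_pos: [626.4, 282.5, 198.2]
tcp_rot: [-0.0, 0.707, 0.707, -0.001]
force: [0.3, -0.8, -1.5]
opening: 51.7
grip_force: 31.7
```

```bash
python3 -c "
from h import *
go(627,286,80,0)
s=robot.get_image('side');cv2.imwrite('pics/s13.png',cv2.resize(s[90:240,250:450],None,fx=4,fy=4))"
```

```text
clock 82.78 at [626.4 282.5 198.2] tooly -0.0 open 51.7 j6 0.28
 before-turn axes [0.12 0.03 3.94] after-turn axes [0.12 0.02 3.94] turn [-0.02  0.01 -0.  ] t 0.0
```

View pics/s13.png

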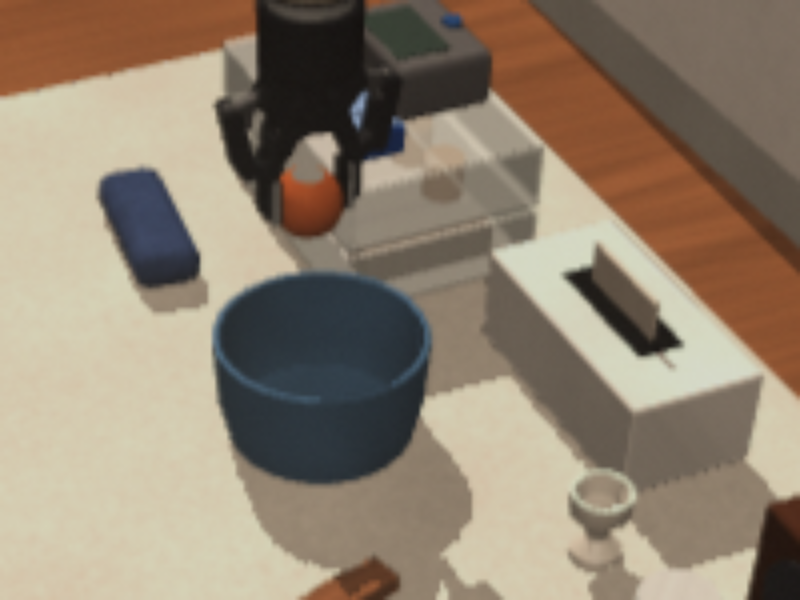

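The orange ball is held above the pot. The pot rim in the crop spans columns 213–430 and rows 270–403, so I cross-check its centre from this view.

```bash
python3 -c "
from h import *
f=lambda u,v:ray('side',((u+.5)/4-.5+250,(v+.5)/4-.5+90),90)
for q in((213,340),(430,340),(321,270),(321,404),(321.5,337)): print(q,f(*q).round(1))
L,R=f(213,338),f(430,338);print('mid LR',(L+R)/2,np.hypot(*(L-R)),'mid TB',(f(321,270)+f(321,404))/2,np.hypot(*(f(321,270)-f(321,404))))"
```

```text
(213, 340) [549.9 285.9]
(430, 340) [702.1 218.7]
(321, 270) [664.  336.7]
(321, 404) [593.2 181.2]
(321.5, 337) [627.6 255.7]
mid LR [627.02454793 254.58772404] 166.55340472433684 mid TB [628.62972846 258.96069636] 170.81048930454585
```

Request:
step_arm --commands '[[[0.14,0.04,0.5],[0,0,0],0],[[0,0,0.8],[0,0,0],0],[[0,0,0.8],[0,0,0],0],[[0,0,0.8],[0,0,0],0],[[0,0,0.8],[0,0,0],0],[[0,0,0.6],[0,0,0],0],[[0,0,0],[0,0,0],0],[[0,0,0],[0,0,0],0]]'

```text
clock: 83.82
ee_pos: [628.9, 287.4, 71.6]
tcp_rot: [0.0, 0.707, 0.707, 0.001]
force: [0.1, -0.9, -1.0]
opening: 52.0
grip_force: 31.7
```

```bash
python3 -c "
from h import *
go(627.5,287,33,0);print(robot.state()['force'])"
```

```text
clock 83.83 at [628.9 287.4  71.6] tooly -0.0 open 52.0 j6 0.28
 before-turn axes [-0.02 -0.05  1.29] after-turn axes [-0.01 -0.05  1.29] turn [ 0.01 -0.   -0.  ] t 0.0
[ 0.07691511 -0.90337211 -0.97900521]
```

Request:
step_arm --commands '[[[0,-0.04,0.4],[0,0,0],0],[[0,0,0.3],[0,0,0],0],[[0,0,0.3],[0,0,0],0],[[0,0,0.1],[0,0,0],0],[[0,0,0.05],[0,0,0],0],[[0,0,0],[0,0,0],0],[[0,0,0],[0,0,0],0]]'

```text
clock: 84.7
ee_pos: [627.3, 287.5, 36.7]
tcp_rot: [0.0, 0.707, 0.707, 0.0]
force: [-0.1, -0.8, -0.5]
opening: 52.1
grip_force: 31.7
```

Request:
step_arm --commands '[[[0,0,0.04],[0,0,0],0],[[0,0,0.02],[0,0,0],0],[[0,0,0],[0,0,0],0]]'

```text
clock: 85.08
ee_pos: [626.9, 287.4, 34.3]
tcp_rot: [-0.0, 0.707, 0.707, -0.0]
force: [-0.1, 0.6, -1.0]
opening: 52.1
grip_force: 31.7
```

Request:
step_arm --commands '[[[0,0,0.03],[0,0,0],0],[[0,0,0],[0,0,0],0]]'

```text
clock: 85.32
ee_pos: [626.9, 287.4, 33.4]
tcp_rot: [-0.0, 0.707, 0.707, -0.0]
force: [-0.2, -0.4, -0.4]
opening: 52.2
grip_force: 31.7
```

Request:
step_arm --commands '[[[0,0,0.02],[0,0,0],0],[[0,0,0],[0,0,0],0]]'

```text
clock: 85.58
ee_pos: [627.1, 287.4, 33.1]
tcp_rot: [0.0, 0.707, 0.707, 0.0]
force: [-0.6, -0.0, -0.5]
opening: 52.3
grip_force: 31.8
```

Request:
step_arm --commands '[[[0,0,0.03],[0,0,0],0],[[0,0,0],[0,0,0],0]]'

```text
clock: 85.82
ee_pos: [627.1, 287.4, 33.0]
tcp_rot: [-0.0, 0.707, 0.707, -0.0]
force: [-2.8, -1.1, 5.1]
opening: 51.7
grip_force: 32.2
```

Request:
step_arm --commands '[[[0,0,0.02],[0,0,0],0],[[0,0,0],[0,0,0],0]]'

```text
clock: 86.08
ee_pos: [627.1, 287.5, 33.0]
tcp_rot: [-0.0, 0.707, 0.707, -0.0]
force: [-4.3, -1.4, 8.0]
opening: 52.0
grip_force: 32.4
```

The ball is on the pot floor. Release, lift and go for the green ball.

Request:
step_arm --commands '[[[0,0,0],[0,0,0],0.4],[[0,0,0],[0,0,0],0.4],[[0,0,0],[0,0,0],0.4],[[0,0,-0.5],[0,0,0],0.4],[[0,0,-1],[0,0,0],0.4],[[0,0,-1],[0,0,0],0.4],[[0,0,-1],[0,0,0],0.4],[[0,0,-1],[0,0,0],0.4]]'

```text
clock: 87.08
ee_pos: [627.2, 287.5, 168.7]
tcp_rot: [0.0, 0.707, 0.707, 0.001]
force: [0.2, -0.2, -0.3]
opening: 59.5
grip_force: 0.0
```

Request:
step_arm --commands '[[[-1,0,-0.8],[0,0,0],0.6],[[-1,0,0],[0,0,0],0.6],[[-1,0,0],[0,0,0],0.6],[[-1,0,0],[0,0,0],0.6],[[-1,0,0],[0,0,0],0.6],[[-1,0,0],[0,0,0],0.6],[[-1,0,0],[0,0,0],0.6],[[-1,0,0],[0,0,0],0.6]]'

```text
clock: 88.08
ee_pos: [627.2, 46.4, 191.8]
tcp_rot: [0.001, 0.707, 0.707, 0.001]
force: [0.1, 0.3, 0.0]
opening: 68.2
grip_force: 0.0
```

Request:
step_arm --commands '[[[-1,0,0],[0,0,0],0.6],[[-1,0,0],[0,0,0],0.6],[[-1,0,0],[0,0,0],0.6],[[-1,0.2,0],[0,0,0],0.6],[[-1,0,0],[0,0,0],0.6],[[-1,0,0],[0,0,0],0.6],[[-1,0,0],[0,0,0],0.6],[[-0.6,0,0.5],[0,0,0],0.6]]'

```text
clock: 89.08
ee_pos: [634.1, -182.5, 177.8]
tcp_rot: [0.002, 0.708, 0.707, 0.001]
force: [0.8, -0.1, 0.2]
opening: 68.4
grip_force: 0.0
```

Request:
step_arm --commands '[[[0,0,1],[0,0,0],0.6],[[0,0,1],[0,0,0],0.6],[[0,0,0],[0,0,0],0.6],[[0,0,0],[0,0,0],0.6]]'

```text
clock: 89.58
ee_pos: [633.5, -180.5, 116.2]
tcp_rot: [0.0, 0.707, 0.707, 0.0]
force: [-0.3, 0.4, 0.5]
opening: 68.6
grip_force: 0.0
```

```bash
python3 -c "
from h import *
from balls import *
go(633.6,-180.7,32,0)
im=robot.get_image('top');cv2.imwrite('pics/t14.png',im);cv2.imwrite('pics/c14.png',np.hstack([cv2.resize(im[130:230,170:270],None,fx=4,fy=4),cv2.resize(im[130:230,370:470],None,fx=4,fy=4)]))"
```

```text
clock 89.58 at [ 633.5 -180.5  116.2] tooly 0.0 open 68.6 j6 -0.43
 before-turn axes [-0.    0.    2.81] after-turn axes [-0.01  0.    2.81] turn [0.01 0.   0.  ] t -0.0
```

View pics/c14.png

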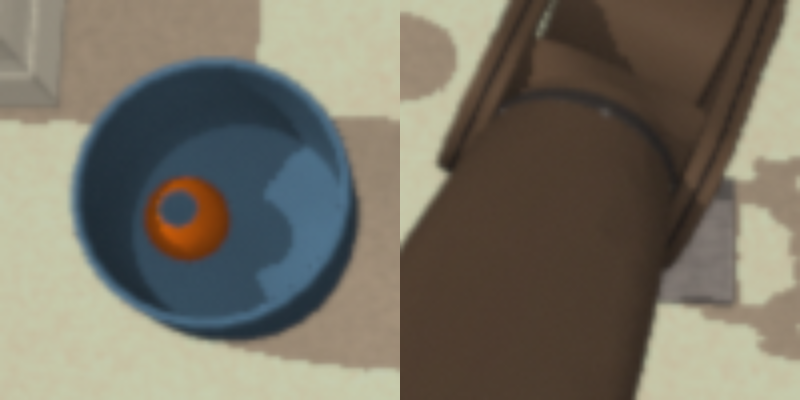

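The orange ball rests in the left half of the upright pot, at full-image (217,185). I take the green one.

Request:
step_arm --commands '[[[0,0,0.7],[0,0,0],0.6],[[0,0,0.7],[0,0,0],0.6],[[0,0,0.6],[0,0,0],0.6],[[0,0,0.5],[0,0,0],0.6],[[0,0,0.25],[0,0,0],0.6],[[0,0,0.06],[0,0,0],0.6],[[0,0,0],[0,0,0],0.6]]'

```text
clock: 90.5
ee_pos: [633.4, -180.8, 31.7]
tcp_rot: [0.0, 0.707, 0.707, 0.0]
force: [0.2, -0.3, -0.8]
opening: 68.0
grip_force: 0.0
```

Request:
step_arm --commands '[[[0,0,0],[0,0,0],0],[[0,0,0],[0,0,0],0],[[0,0,0],[0,0,0],0],[[0,0,0],[0,0,0],0]]'

```text
clock: 91.0
ee_pos: [633.8, -181.0, 32.5]
tcp_rot: [0.001, 0.707, 0.707, 0.0]
force: [-1.2, 0.4, 5.8]
opening: 52.1
grip_force: 31.9
```

Request:
step_arm --commands '[[[0,0,-0.3],[0,0,0],0],[[0,0,-0.8],[0,0,0],0],[[0,0,-1],[0,0,0],0],[[0,0,-1],[0,0,0],0],[[0,0,-1],[0,0,0],0],[[0,0,-1],[0,0,0],0],[[0,0,-0.5],[0,0,0],0],[[0,0,0],[0,0,0],0]]'

```text
clock: 92.0
ee_pos: [633.3, -180.8, 200.0]
tcp_rot: [0.001, 0.707, 0.707, 0.0]
force: [0.8, -0.7, -1.1]
opening: 52.0
grip_force: 31.7
```

```bash
python3 -c "
from h import *
print(ray('top',(216.4,184.4),30))
go(627.5,229,80,0)"
```

```text
[628.54210221 288.51513868]
clock 92.0 at [ 633.3 -180.8  200. ] tooly -0.0 open 52.0 j6 -0.43
 before-turn axes [13.66 -0.2   3.99] after-turn axes [13.66 -0.19  4.  ] turn [ 0.02  0.01 -0.  ] t 0.0
```

Request:
step_arm --commands '[[[1,0,0],[0,0,0],0],[[1,0,0],[0,0,0],0],[[1,0,0],[0,0,0],0],[[1,0,0],[0,0,0],0],[[1,0,0],[0,0,0],0],[[1,0,0],[0,0,0],0],[[1,0,0],[0,0,0],0],[[1,0,0],[0,0,0],0]]'

```text
clock: 93.0
ee_pos: [631.8, 60.4, 196.5]
tcp_rot: [-0.002, 0.707, 0.707, -0.001]
force: [0.0, 0.9, -0.9]
opening: 51.9
grip_force: 31.7
```

Request:
step_arm --commands '[[[1,0,0],[0,0,0],0],[[1,0,0],[0,0,0],0],[[1,0,0],[0,0,0],0],[[1,-0.2,0],[0,0,0],0],[[1,0,0],[0,0,0],0],[[0.66,0,0],[0,0,0],0],[[0,0,0],[0,0,0],0],[[0,0,0],[0,0,0],0]]'

```text
clock: 94.0
ee_pos: [626.9, 228.4, 198.5]
tcp_rot: [-0.0, 0.707, 0.707, -0.001]
force: [-0.2, -0.4, -1.4]
opening: 52.3
grip_force: 31.7
```

```bash
python3 -c "
from h import *
go(627.3,229.3,70,0)"
```

```text
clock 94.0 at [626.9 228.4 198.5] tooly -0.0 open 52.3 j6 0.2
 before-turn axes [0.03 0.02 4.28] after-turn axes [0.03 0.01 4.28] turn [-0.01  0.01 -0.  ] t 0.0
```

Request:
step_arm --commands '[[[0.02,0,0.5],[0,0,0],0],[[0,0,0.8],[0,0,0],0],[[0,0,0.8],[0,0,0],0],[[0,0,0.8],[0,0,0],0],[[0,0,0.8],[0,0,0],0],[[0,0,0.6],[0,0,0],0],[[0,0,0],[0,0,0],0],[[0,0,0],[0,0,0],0]]'

```text
clock: 95.0
ee_pos: [627.7, 229.7, 71.0]
tcp_rot: [0.0, 0.707, 0.707, 0.001]
force: [0.2, -0.4, -1.1]
opening: 52.0
grip_force: 31.7
```

Request:
step_arm --commands '[[[0,-0.02,0.4],[0,0,0],0],[[0,0,0.3],[0,0,0],0],[[0,0,0.3],[0,0,0],0],[[0,0,0.1],[0,0,0],0],[[0,0,0.05],[0,0,0],0],[[0,0,0],[0,0,0],0],[[0,0,0],[0,0,0],0]]'

```text
clock: 95.88
ee_pos: [626.7, 229.9, 36.1]
tcp_rot: [0.0, 0.707, 0.707, 0.0]
force: [-0.0, -1.1, -1.0]
opening: 51.9
grip_force: 31.7
```

Request:
step_arm --commands '[[[0,0,0.03],[0,0,0],0],[[0,0,0.02],[0,0,0],0],[[0,0,0],[0,0,0],0]]'

```text
clock: 96.25
ee_pos: [626.3, 229.8, 34.1]
tcp_rot: [-0.0, 0.707, 0.707, -0.0]
force: [0.7, 0.4, -1.9]
opening: 52.0
grip_force: 31.7
```

Request:
step_arm --commands '[[[0,0,0.03],[0,0,0],0],[[0,0,0.02],[0,0,0],0],[[0,0,0],[0,0,0],0]]'

```text
clock: 96.62
ee_pos: [626.4, 229.8, 32.6]
tcp_rot: [-0.0, 0.707, 0.707, -0.0]
force: [-0.6, -0.4, -1.0]
opening: 52.3
grip_force: 31.7
```

Request:
step_arm --commands '[[[0,0,0.03],[0,0,0],0],[[0,0,0],[0,0,0],0]]'

```text
clock: 96.88
ee_pos: [626.4, 229.8, 32.5]
tcp_rot: [-0.0, 0.707, 0.707, -0.0]
force: [-2.6, -0.7, 4.7]
opening: 52.2
grip_force: 32.1
```

Contact again. Release, lift, move clear of pot and tower, and check everything.

Request:
step_arm --commands '[[[0,0,0],[0,0,0],0.35],[[0,0,0],[0,0,0],0.35],[[0,0,0],[0,0,0],0.35],[[0,0,-0.5],[0,0,0],0.35],[[0,0,-1],[0,0,0],0.35],[[0,0,-1],[0,0,0],0.35],[[0,0,-1],[0,0,0],0.35],[[0,0,-1],[0,0,0],0.35]]'

```text
clock: 97.88
ee_pos: [626.6, 229.8, 169.1]
tcp_rot: [0.0, 0.707, 0.707, 0.001]
force: [0.1, 0.2, 0.3]
opening: 57.7
grip_force: 0.0
```

Request:
step_arm --commands '[[[-0.5,0,-1],[0,0,0],0.35],[[-1,0,0],[0,0,0],0.35],[[-1,0,0],[0,0,0],0.35],[[-1,0,0],[0,0,0],0.35],[[-1,0,0],[0,0,0],0.35],[[-1,0,0],[0,0,0],0.35],[[-1,0,0],[0,0,0],0.35],[[-1,0,0],[0,0,0],0.35]]'

```text
clock: 98.88
ee_pos: [626.5, 3.8, 198.1]
tcp_rot: [0.001, 0.707, 0.707, 0.001]
force: [1.2, 0.9, -0.1]
opening: 57.2
grip_force: 0.0
```

Request:
step_arm --commands '[[[-1,0,0],[0,0,0],0.35],[[-1,-0.2,0],[0,0,0],0.35],[[-1,-0.2,0],[0,0,0],0.35],[[-1,-0.2,0],[0,0,0],0.35],[[-1,-0.3,0],[0,0,0],0.35],[[-1,-0.3,0],[0,0,0],0.35],[[-1,-0.3,0],[0,0,0],0.35],[[-1,-0.3,0],[0,0,0],0.35]]'

```text
clock: 99.88
ee_pos: [572.2, -236.3, 198.1]
tcp_rot: [0.001, 0.707, 0.707, 0.0]
force: [0.7, 1.2, 0.7]
opening: 57.4
grip_force: 0.0
```

Request:
step_arm --commands '[[[-1,0,0],[0,0,0],0.35],[[-1,0,0],[0,0,0],0.35],[[0,0,0],[0,0,0],0.35],[[0,0,0],[0,0,0],0.35]]'

```text
clock: 100.38
ee_pos: [572.4, -294.7, 197.3]
tcp_rot: [0.0, 0.707, 0.707, 0.0]
force: [0.4, -0.3, 0.3]
opening: 57.7
grip_force: 0.0
```

```bash
python3 -c "
from h import *
im=robot.get_image('top');cv2.imwrite('pics/t15.png',im);s=robot.get_image('side')
cv2.imwrite('pics/c15.png',np.hstack([cv2.resize(im[120:320,170:390],None,fx=1.8,fy=1.8),cv2.resize(s[120:320,240:460],None,fx=1.8,fy=1.8)]))"
```

```text
(no output)
```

View pics/c15.png

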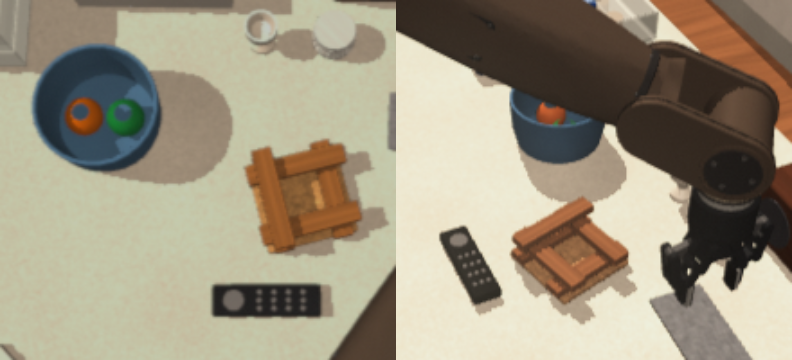

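Both balls rest in the upright pot, the tower stands square, and the remote, egg cup and tin are where they were. One last comparison with the earlier tower picture before I hand in.

```bash
python3 -c "
from h import *
a=cv2.imread('pics/t12.png')[190:270,295:375].astype(int);b=cv2.imread('pics/t15.png')[190:270,295:375].astype(int)
n=(abs(a-b).max(2)>40).sum(); print('changed px',n)
if n<250: print(robot.sign_off())"
```

```text
changed px 0
the job is handed in; nothing more can be done
None
```

The job is handed in: all five slats stand as the crosswise tower (one was knocked askew mid-run and I re-laid it), and both balls rest in the upright pot.

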